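# Move the probe stands aside and put the component cases in the drawer

## Task

Two tall, top-heavy probe stands block the drawer on the lab bench: first move them one by one onto the black rubber pad, so that both stand upright and wholly on it, without letting them tip over on the way. Then pull the drawer open, lay every component case from the white board inside it, and slide the drawer fully shut. Leave the tape roll, the cup and the meter where they are.

Things in the scene. Friction and masses are not known exactly. Their poses are not given: they have to be found in the camera images.
- stand0: top-heavy probe stand, 0.35 kg: foot 48 mm across, 8 thick; 12 mm rod; aluminium clamp block on top, 44 mm (own x) by 30 (own y) by 36 high, 150 to 186 mm above the underside (the place to grip); 18 mm screw head sticks out 19 mm from its +x face, pin 10 mm up from its top. Mass centre 120 mm up, falls if leaned over 11 degrees. Origin: centre of the foot's underside, z up
- stand1: second top-heavy probe stand, 0.35 kg: foot 48 mm across, 8 thick; 12 mm rod; aluminium clamp block on top, 44 mm (own x) by 30 (own y) by 36 high, 150 to 186 mm above the underside (the place to grip); 18 mm screw head sticks out 19 mm from its +x face, pin 10 mm up from its top. Mass centre 120 mm up, falls if leaned over 11 degrees. Origin: centre of the foot's underside, z up
- case0: one of up to four alike grey plastic component cases, 54 mm (own x) by 32 mm (own y) by 30 mm high, 80 g, origin at the centre of its underside; some of the four may be absent (state None). The present ones start lying on the white board
- case1: one of up to four alike grey plastic component cases, 54 mm (own x) by 32 mm (own y) by 30 mm high, 80 g, origin at the centre of its underside; some of the four may be absent (state None). The present ones start lying on the white board
- case2: one of up to four alike grey plastic component cases, 54 mm (own x) by 32 mm (own y) by 30 mm high, 80 g, origin at the centre of its underside; some of the four may be absent (state None). The present ones start lying on the white board
- case3: one of up to four alike grey plastic component cases, 54 mm (own x) by 32 mm (own y) by 30 mm high, 80 g, origin at the centre of its underside; some of the four may be absent (state None). The present ones start lying on the white board
- stand_pad: fixed black rubber pad on the bench, 240 mm (own x) by 170 mm (own y), 6 mm thick, origin at the centre of its underside; it lies to the left or the right of the drawer unit's front
- case_board: fixed white board on the bench, 240 mm (own x) by 200 mm (own y), 4 mm thick, origin at the centre of its underside; it lies on the other side of the drawer front from the rubber pad
- unit: fixed low grey drawer unit, 230 mm deep (own x) by 330 mm wide (own y) by 100 mm high, origin at the centre of its underside; its front looks along its own -x (to the robot). One drawer
- unit_drawer0 (a joint): how far the drawer is pulled out, in m: 0 = fully shut, 0.157 = out to its stop; it slides along the unit's own -x with about 1 N of friction and stays where it is left; it starts shut or up to 20 mm ajar
- drawer_floor (a point): centre of the drawer's inner floor (moves with it), axes like the unit's, 22 mm above the bench. Inside 185 mm (x) by 288 (y); walls 6 mm thick, 56 mm above this floor. Front face of the drawer 113 mm along -x. Fully out, the floor from own x -92 to about +55 mm lies clear of the unit's top
- unit_drawer0_handle (a point): middle of the drawer's bar handle: round steel bar 11 mm thick, 120 mm long along the unit's own y, 35 mm in front of the drawer's face (29 mm free behind the bar), 62 mm above the bench; axes like the unit's. Can be pinched from above
- tape: bystander: roll of yellow tape, 90 mm across, 24 mm high, lying on top of the unit; origin at the centre of its underside
- cup: bystander: white cup 68 mm across, 75 mm high, on the bench; origin at the centre of its underside
- meter: bystander: yellow hand meter 60 by 115 by 35 mm, on the bench; origin at the centre of its underside

How it is judged:
On the way, in this order (a step that is already met when the one before it is completed fails the run):
1. both probe stands stand upright, released, on the rubber pad (x of stand0 in the frame of stand_pad between -0.105 and 0.105 m and y of stand0 in the frame of stand_pad between -0.07 and 0.07 m and z of stand0 in the frame of stand_pad between 0.001 and 0.01 m and angle between each of stand0, stand1's own z axis and vertical below 0.08 rad and contact force between each of stand0, stand1 and the fingers below 0.1 N and linear speed of each of stand0, stand1 below 0.02 m/s and x of stand1 in the frame of stand_pad between -0.105 and 0.105 m and y of stand1 in the frame of stand_pad between -0.07 and 0.07 m and z of stand1 in the frame of stand_pad between 0.001 and 0.01 m), for 0.3 s.
2. every component case that is present lies released in the pulled-out drawer (value of joint unit_drawer0 above 0.05 m and x of case0 in the frame of drawer_floor between -0.095 and 0.095 m and y of case0 in the frame of drawer_floor between -0.146 and 0.146 m and z of case0 in the frame of drawer_floor between -0.006 and 0.045 m and contact force between each of case0, case1, case2, case3 and the fingers below 0.1 N and linear speed of each of case0, case1, case2, case3 below 0.02 m/s and x of case1 in the frame of drawer_floor between -0.095 and 0.095 m and y of case1 in the frame of drawer_floor between -0.146 and 0.146 m and z of case1 in the frame of drawer_floor between -0.006 and 0.045 m and x of case2 in the frame of drawer_floor between -0.095 and 0.095 m and y of case2 in the frame of drawer_floor between -0.146 and 0.146 m and z of case2 in the frame of drawer_floor between -0.006 and 0.045 m and x of case3 in the frame of drawer_floor between -0.095 and 0.095 m and y of case3 in the frame of drawer_floor between -0.146 and 0.146 m and z of case3 in the frame of drawer_floor between -0.006 and 0.045 m), for 0.2 s.
At the end, for the whole second after the job is handed in: The drawer is shut to within 8 mm with every present component case inside it, and both probe stands stand released on the rubber pad, within about 5 degrees of upright and with the foot on the pad (foot centre at least 15 mm in from every edge); everything is at rest (all of step 1 and value of joint unit_drawer0 below 0.008 m and x of case0 in the frame of drawer_floor between -0.095 and 0.095 m and y of case0 in the frame of drawer_floor between -0.146 and 0.146 m and z of case0 in the frame of drawer_floor between -0.006 and 0.045 m and contact force between each of case0, case1, case2, case3, unit and the fingers below 0.1 N and linear speed of each of case0, case1, case2, case3 below 0.02 m/s and x of case1 in the frame of drawer_floor between -0.095 and 0.095 m and y of case1 in the frame of drawer_floor between -0.146 and 0.146 m and z of case1 in the frame of drawer_floor between -0.006 and 0.045 m and x of case2 in the frame of drawer_floor between -0.095 and 0.095 m and y of case2 in the frame of drawer_floor between -0.146 and 0.146 m and z of case2 in the frame of drawer_floor between -0.006 and 0.045 m and x of case3 in the frame of drawer_floor between -0.095 and 0.095 m and y of case3 in the frame of drawer_floor between -0.146 and 0.146 m and z of case3 in the frame of drawer_floor between -0.006 and 0.045 m); the robot touches nothing.
It fails at once if a probe stand tips over (leans more than 20 degrees) (angle between stand0's own z axis and vertical above 0.35 rad).
It fails at once if the other probe stand tips over (leans more than 20 degrees) (angle between stand1's own z axis and vertical above 0.35 rad).
It fails at once if the tape is moved by more than 30 mm (distance of tape from where it was at the start of the episode above 0.03 m).
It fails at once if the cup is moved by more than 30 mm (distance of cup from where it was at the start of the episode above 0.03 m).
It fails at once if the meter is moved by more than 30 mm (distance of meter from where it was at the start of the episode above 0.03 m).
Of case0, case1, case2, case3 only 2 to 4 are there at a start; the rules pass over those that are not, and their reading is None.
At some moment in a run one of case0, case1, case2, case3 may be knocked a few centimetres aside while the robot is not near it.
It also fails if it takes over 210 s, if anything falls off the work surface, if the arm or the gripper's body presses on something with over 40 N, if the wrist force passes 120 N, or if a joint passes its speed limit or range.

## Robot

A 6-joint arm with a two-finger parallel gripper is mounted at the origin on the work surface. World frame = base frame: x ahead of the robot, y to its left, z up, the work surface at z = 0. Lengths are in m, angles in rad, forces in N, time in s.
With the tool pointing down it reaches from about 0.225 to 0.875 m from the base axis. Payload 3.4 kg.
Tool frame: the origin (TCP) lies on the centre line of the jaws, within the pads' length; the fingertips stand 17 mm ahead of it and the grasp point (between the pads) lies 2 mm behind it; z points along the fingers, y is the line along which they close (so a half turn about z gives the same grasp; the last joint's range is limited). The gripper opens to 85 mm and grips with 20 to 120 N. Pads are 22 mm wide; open, the fingers measure 114 mm over their backs; the gripper's body (76 mm by 85 mm) begins 54 mm behind the grasp point. The pads swing forward as they close: fully open they stand 13 mm farther back than shut.
Start: joints at [1.164, 0.276, 1.505, -0, 1.361, -0.121], TCP at [0.162, 0.552, 0.222] pointing down, gripper open.
Joint ranges: [-2.89, 2.89], [-0.75, 2.08], [0.22, 2.7], [-1.18, 4.32], [0.11, 2.71], [-2.7, 2.7]. Speed limits (rad/s): [2.57, 2.57, 3.14, 3.14, 3.14, 3.14].

## Interface

Orientations are given as a unit quaternion [w, x, y, z].
In Python, from rig import manip gives the robot as it stands.
- The arm moves only by the tool move_arm, never from a script. Its argument "steps" is one flat list of numbers, 7 for each row, row after row: the turn, a rotation vector about the world's x, y, z normalised to -1 to 1, where 1 is 360 degrees, then the shift along the world's x, y, z normalised to -1 to 1, where 1 is 1 m, then the opening, from -1 (shut) to 1 (fully open). A call has exactly 10 rows; each row is the pose to reach, as a shift and turn from the pose commanded when the call began, turning the shorter way round; what a row does not reach only later rows make up. A row lasts 1/10 s, in which the tool goes at most 50 mm and 8.59 degrees, less where a joint would pass 70% of its speed; a pose out of reach is approached as far as the arm can. A call with a number of a shift or a turn outside -1 to 1 is refused whole. A call with a gripper value outside its range is refused whole. The fingers move at their own pace and stop on an object; "squeeze" is the grip in N (left out, the last holds). Time passes only in rows, so rows that repeat a pose let the fingers close, or fill a call up. It gives the time, the measured TCP pose, the force, the opening and the grip force at its end, in the units of the state.
- manip.get_state(): the state, without advancing time (a new reading comes with each control period).
- manip.get_image(name): name is "scene" or "top" or "wrist"; returns a dict with "pixels" (400x640x3 uint8, blue, green, red), "fx", "fy", "cx", "cy" (pixels), "D" ([k1, k2, p1, p2, k3] as OpenCV has them; the pictures are not rectified), "R" (3x3) and "t" (3): a world point X has camera coordinates R X + t. Camera axes: x right, y down, z forward; pixel columns grow to the right and rows downward; lengths in m; the calibration is good to about 2 mm. A picture is of the moment at which its call begins. There is no depth.
- manip.sign_off(): hands the job in; it is judged then, once.
The state is a dict: "clock": time; "qpos": joint angles; "qd": joint speeds; "effort": joint torques, N m; "position": TCP position; "ee_rot": TCP orientation; "contact_force": force on the tool from outside, world axes, zero at the start; "moment": the same for the moment, N m; "width": finger opening in m; "gripper_force": force on a finger pad.
Only numpy, scipy, OpenCV 4.12 (cv2) and the standard library are available. Lean on these libraries where they do the work, as an engineer would, in place of code of your own. Each camera call takes 0.05 s, during which the arm holds its last target. There are 200 camera calls.

## Working session

There is one attempt and no reset: what is moved stays moved. The work goes in short steps, Python scripts to look and compute and a tool call to move; the robot and the scene stay as the last step left them, time stands still between calls to the robot, and variables do not carry over. Pictures are saved under pics/ and viewed, at most 14 in all, crops included, and the job is handed in when it is done.

Besides the shell and the picture viewer there is one more tool, called after "Request:" as name(argument=value, ...) on one line, values as JSON. move_arm: Moves the arm, as the interface text tells. Scaled input: -1 to 1 covers 1 m each way for a shift and 360 degrees each way for a turn. Its arguments: {"type":"object","properties":{"steps":{"type":"array"},"squeeze":{"type":"number"}},"required":["steps"]}

```bash
mkdir -p pics; ls
cat > h.py <<'E'
import sys; sys.path.insert(0,'.')
from rig import manip
import numpy as np, cv2
def grab(n):
    im=manip.get_image(n); K=np.array([[im['fx'],0,im['cx']],[0,im['fy'],im['cy']],[0,0,1.]])
    return dict(px=np.array(im['pixels'],dtype=np.uint8),K=K,D=np.array(im['D'],float),R=np.array(im['R'],float),t=np.array(im['t'],float))
def ray(im,uv,z):
    p=cv2.undistortPoints(np.array(uv,float).reshape(-1,1,2),im['K'],im['D']).reshape(-1,2)
    d=np.c_[p,np.ones(len(p))]@im['R']; c=-im['R'].T@im['t']
    return c+d*((z-c[2])/d[:,2])[:,None]
def proj(im,X):
    return cv2.projectPoints(np.array(X,float).reshape(-1,1,3),cv2.Rodrigues(im['R'])[0],im['t'],im['K'],im['D'])[0].reshape(-1,2)
E
python3 - <<'E'
from h import *
for n in('top','scene'):
    a=grab(n); cv2.imwrite(f'pics/{n}0.png',a['px']); np.save(f'{n}0.npy',a,allow_pickle=True); print(n,-a['R'].T@a['t'],a['R'].round(2).tolist())
print(manip.get_state())
E
```

```text
pics
top [0.55062823 0.0039456  1.02843498] [[-0.03, -1.0, -0.01], [-1.0, 0.03, -0.03], [0.03, 0.01, -1.0]]
scene [1.0456943  0.41062832 1.01033762] [[-0.66, 0.75, 0.01], [0.62, 0.56, -0.54], [-0.41, -0.36, -0.84]]
{'clock': 0.1, 'qpos': array([ 1.16401312e+00,  2.76536065e-01,  1.50600784e+00,  1.54976615e-06,
        1.36071404e+00, -1.20975414e-01]), 'qd': array([ 0.00118   , -0.00244604, -0.00205034, -0.00092195, -0.00048015,
       -0.00113577]), 'effort': array([ 1.35675160e-03, -4.17699695e+01, -2.46407640e+01, -3.62599610e-05,
        5.88985509e-03,  5.69279834e-06]), 'position': array([0.16190683, 0.55122362, 0.22152325]), 'ee_rot': array([-2.17907361e-04,  1.42418118e-01,  9.89806237e-01, -8.03622499e-04]), 'contact_force': array([-0.14006016,  0.55644222, -0.11861979]), 'moment': array([-0.06666881,  0.01997459, -0.00127405]), 'gripper_force': 0.0, 'width': 0.08555246999963308}
```

View pics/top0.png

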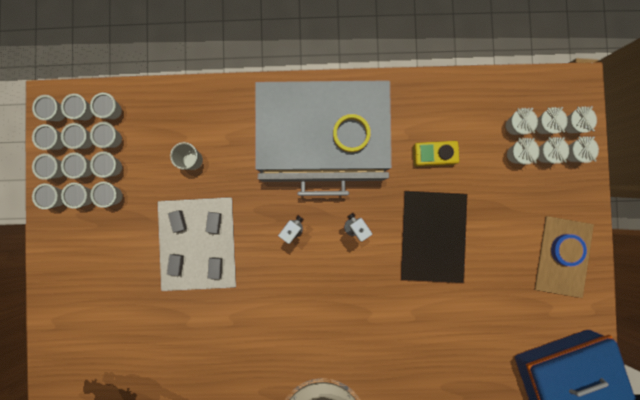

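View pics/scene0.png

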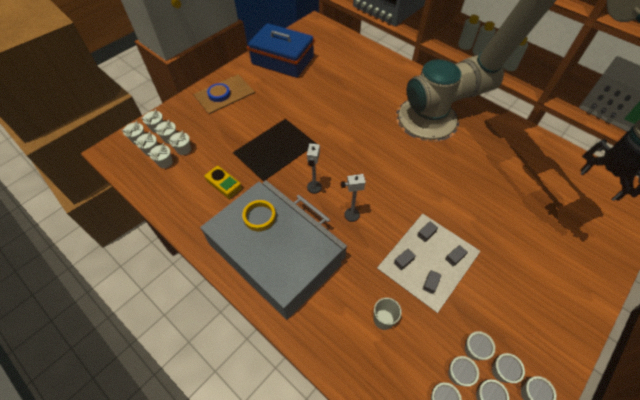

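The top view shows four cases on the board at (177,222), (214,223), (175,265) and (215,268). The stand clamps are at (290,231) and (359,229), the pad at (435,237), the handle bar at (323,194), and the drawer is nearly shut. The cup is at (186,157) and the meter at (437,154).

```bash
cat > m.py <<'E'
from h import *
a=np.load('top0.npy',allow_pickle=True).item(); px=a['px']; hsv=cv2.cvtColor(px,cv2.COLOR_BGR2HSV)
def blobs(mask,x0,y0,x1,y1,z,name,amin=20):
    m=np.zeros(mask.shape,np.uint8); m[y0:y1,x0:x1]=mask[y0:y1,x0:x1]*255
    for c in cv2.findContours(m,cv2.RETR_EXTERNAL,cv2.CHAIN_APPROX_NONE)[0]:
        if cv2.contourArea(c)<amin: continue
        W=ray(a,c.reshape(-1,2),z)[:,:2]
        r=cv2.minAreaRect((W*1000).astype(np.float32)); print(name,cv2.contourArea(c),np.round(r[0],1),np.round(r[1],1),round(r[2],1))
v=hsv[...,2]; s=hsv[...,1]
blobs(v<40,395,185,475,290,.006,'pad',500)
blobs((s<70)&(v>120),150,190,245,300,.004,'board',500)
blobs((v<115)&(s<90),162,203,232,286,.030,'case')
blobs((s<70)&(v>120),270,212,310,250,.186,'standL')
blobs((s<70)&(v>120),340,205,380,250,.186,'standR')
blobs((s<70)&(v>60),250,75,395,169,.1,'unit',500)
blobs((s<70)&(v>75),290,190,355,204,.062,'handle',10)
E
python3 m.py; python3 -c "
import cv2;i=cv2.imread('pics/top0.png')[150:290,255:395];cv2.imwrite('pics/c1.png',cv2.resize(i,None,fx=4,fy=4,interpolation=2))"
```

```text
board 6477.0 [482.8 323.9] [240.1 200.4] 1.4
case 79.0 [419.  265.3] [33.5 55.5] 85.5
case 263.0 [431.1 370.6] [36.8 56.4] 80.0
case 56.0 [531.8 258.4] [25.1 58.3] 58.5
case 84.0 [541.4 353.2] [30.1 59. ] 77.6
standL 270.5 [518.8  59.1] [31.3 51.4] 51.5
standR 279.0 [520.3 -94.6] [54.1 31.7] 32.0
unit 11585.0 [772.2 -21.5] [331.4 215. ] 88.3
handle 160.5 [607.2 -19.1] [126.5  12.7] 88.4
```

View pics/c1.png

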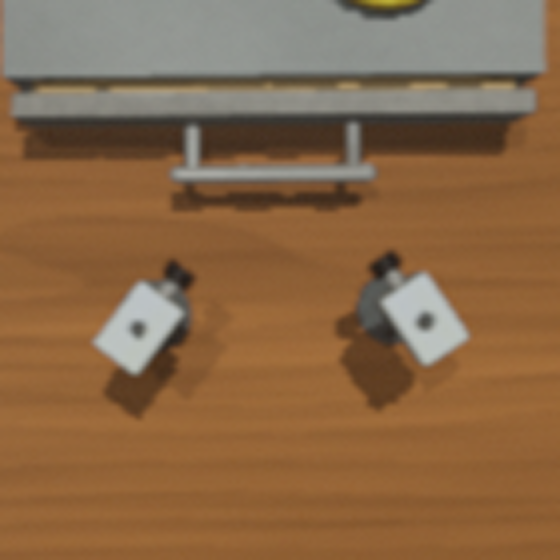

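The crop shows the left clamp centred at crop (138,328) with its screw up-right, so stand yaw is about -41°. The right clamp is at (426,320) with its screw up-left, yaw about +36°. The drawer is slightly ajar.

```bash
cat >> m.py <<'E'
print('--')
blobs((v<75)&(s<120),398,187,472,287,.006,'pad',500)
for n,c in(('L',[(145,280),(185,320),(135,375),(93,340)]),('R',[(425,272),(470,335),(428,367),(383,305)])):
    q=np.array(c)/4+[255,150]-.375; W=ray(a,q,.186)[:,:2]; r=cv2.minAreaRect((W*1000).astype(np.float32)); print(n,W.mean(0).round(4),r)
print('pad corners',ray(a,[(404,192),(467,194),(464,282),(402,279)],.006)[:,:2].round(3))
print('px pad',px[237,435],'drawer front top y/x', ray(a,[(255+12/4,150+105/4),(255+535/4,150+98/4)],.09).round(3))
b=np.load('scene0.npy',allow_pickle=True).item()
print('scene px of blocks tops',proj(b,[[.518,.060,.186],[.519,-.094,.186]]).round(1))
E
python3 m.py | sed -n '/--/,$p'; python3 -c "
import cv2;i=cv2.imread('pics/scene0.png')[130:240,280:400];cv2.imwrite('pics/c2.png',cv2.resize(i,None,fx=5,fy=5,interpolation=2))"
```

```text
--
pad 5240.0 [ 484.9 -312. ] [164.5 234. ] 85.5
L [0.5155 0.06  ] ((515.6119995117188, 59.59471130371094), (31.045148849487305, 43.63239288330078), 47.48004150390625)
R [ 0.516  -0.0977] ((516.1590576171875, -97.75543212890625), (43.06064224243164, 29.368650436401367), 34.26265335083008)
pad corners [[ 0.606 -0.237]
 [ 0.595 -0.406]
 [ 0.361 -0.388]
 [ 0.374 -0.224]]
px pad [25 33 39] drawer front top y/x [[ 0.65   0.14   0.09 ]
 [ 0.645 -0.181  0.09 ]]
scene px of blocks tops [[355.7 178.1]
 [313.3 149.3]]
```

View pics/c2.png

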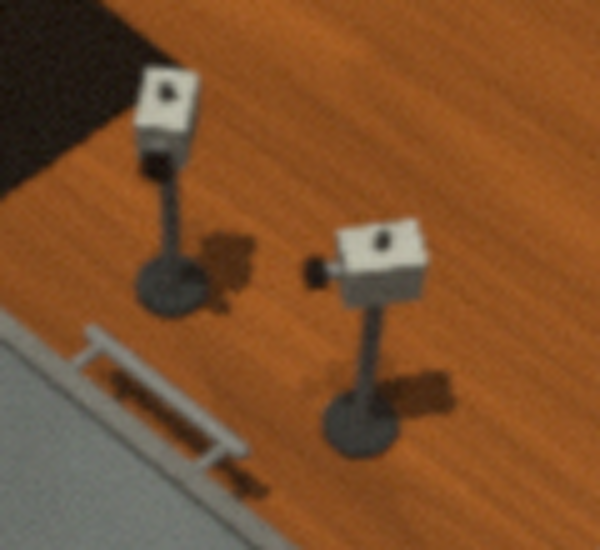

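Request:
move_arm(steps=[0,0,-0.018,0,0,0.05,1,0,0,-0.036,0.01,-0.02,0.1,1,0,0,-0.06,0.03,-0.06,0.1,1,0,0,-0.08,0.05,-0.1,0.1,1,0,0,-0.1,0.07,-0.14,0.1,1,0,0,-0.12,0.09,-0.18,0.1,1,0,0,-0.14,0.11,-0.22,0.1,1,0,0,-0.16,0.13,-0.26,0.1,1,0,0,-0.18,0.15,-0.3,0.1,1,0,0,-0.18,0.15,-0.3,0.1,1], squeeze=40)

```text
clock: 1.1
position: [0.314, 0.2472, 0.3221]
ee_rot: [0.001, 0.654, 0.756, -0.001]
contact_force: [0.4, 0.0, -0.2]
width: 0.0852
gripper_force: 0.0
```

Request:
move_arm(steps=[0,0,-0.02,0.02,-0.035,0,1,0,0,-0.04,0.045,-0.075,0,1,0,0,-0.06,0.07,-0.115,0,1,0,0,-0.08,0.095,-0.155,0,1,0,0,-0.1,0.12,-0.195,0,1,0,0,-0.12,0.145,-0.235,0,1,0,0,-0.14,0.17,-0.275,0,1,0,0,-0.16,0.19,-0.315,0,1,0,0,-0.179,0.203,-0.345,0,1,0,0,-0.179,0.203,-0.345,0,1])

```text
clock: 2.1
position: [0.5169, -0.0964, 0.3208]
ee_rot: [0.0, 0.956, 0.294, -0.001]
contact_force: [0.5, 0.4, -0.8]
width: 0.0854
gripper_force: 0.0
```

Run:
```python
from h import *
s=manip.get_state(); print(s['position'],s['ee_rot'])
a=grab('wrist'); cv2.imwrite('pics/w1.png',a['px']); np.save('w.npy',a,allow_pickle=True)
print(-a['R'].T@a['t'],a['R'].round(2).tolist(), proj(a,[[.5165,-.0975,.186],[.516,.06,.186],s['position']]))
```

```text
[ 0.51694482 -0.09638061  0.32080764] [ 3.19516938e-04  9.55949046e-01  2.93531512e-01 -7.55553171e-04]
[ 0.58041491 -0.05347357  0.47217791] [[0.56, -0.83, 0.0], [-0.79, -0.53, 0.3], [-0.25, -0.17, -0.95]] [[319.56492142 187.85785039]
 [181.45479984  98.27661135]
 [318.84869241 247.30420953]]
```

View pics/w1.png

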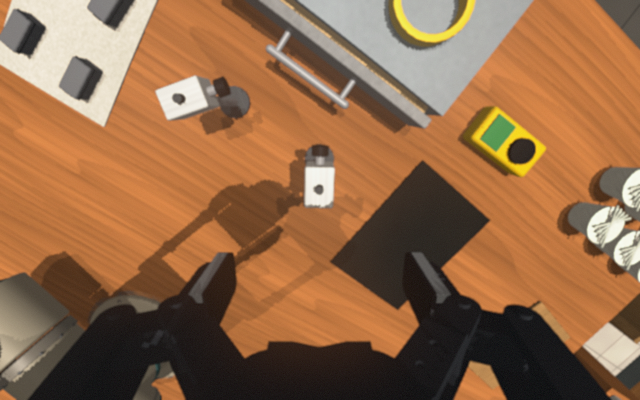

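The wrist view shows the right clamp centred at (319,187) and the left one at (181,98). Both match my projected positions to within a pixel, and the jaw is aligned with the block, so I'm descending.

Request:
move_arm(steps=[0,0,0,0,-0.001,-0.04,1,0,0,0,0,-0.001,-0.08,1,0,0,0,0,-0.001,-0.11,1,0,0,0,0,-0.001,-0.13,1,0,0,0,0,-0.001,-0.145,1,0,0,0,0,-0.001,-0.153,1,0,0,0,0,-0.001,-0.153,1,0,0,0,0,-0.001,-0.153,0,0,0,0,0,-0.001,-0.153,-0.2,0,0,0,0,-0.001,-0.153,-0.3])

```text
clock: 3.15
position: [0.5157, -0.0943, 0.1703]
ee_rot: [0.001, 0.955, 0.296, 0.001]
contact_force: [0.3, -0.2, 0.4]
width: 0.0438
gripper_force: 0.0
```

Request:
move_arm(steps=[0,0,0,0,0,0,-0.4,0,0,0,0,0,0,-0.5,0,0,0,0,0,0,-0.6,0,0,0,0,0,0,-0.7,0,0,0,0,0,0,-0.7,0,0,0,0,0,0,-0.7,0,0,0,0,0,0,-0.7,0,0,0,0,0,0.004,-0.7,0,0,0,0,0,0.012,-0.7,0,0,0,0,0,0.02,-0.7])

```text
clock: 4.15
position: [0.5144, -0.0941, 0.189]
ee_rot: [-0.001, 0.955, 0.296, -0.001]
contact_force: [0.7, -0.9, -4.2]
width: 0.0285
gripper_force: 39.7
```

Request:
move_arm(steps=[0,0,0,0.001,-0.008,0.01,-0.7,0,0,0,0.004,-0.028,0.015,-0.7,0,0,0,0.008,-0.058,0.015,-0.7,0,0,0,0.012,-0.092,0.015,-0.7,0,0,0,0.017,-0.127,0.015,-0.7,0,0,0,0.022,-0.16,0.015,-0.7,0,0,0,0.026,-0.19,0.015,-0.7,0,0,0,0.029,-0.21,0.01,-0.7,0,0,0,0.03,-0.22,0.005,-0.7,0,0,0,0.03,-0.222,0,-0.7])

```text
clock: 5.15
position: [0.5448, -0.3169, 0.1884]
ee_rot: [-0.001, 0.955, 0.295, -0.0]
contact_force: [-0.5, -0.5, -4.0]
width: 0.0284
gripper_force: 39.8
```

Run:
```python
from h import *
s=manip.get_state(); print(s['position'],s['ee_rot'],s['contact_force'])
a=grab('scene'); cv2.imwrite('pics/s2.png',cv2.resize(a['px'][80:240,220:400],None,fx=4,fy=4)[:600])
print((proj(a,[[.545,-.316,.006],[.545,-.316,.2]])-[220,80])*4)
```

```text
[ 0.54483264 -0.3169342   0.18843035] [-5.25404254e-04  9.55474955e-01  2.95071586e-01 -3.04406255e-04] [-0.53477814 -0.45934482 -3.98561486]
[[164.83606711 303.89338452]
 [130.73581678 133.88928726]]
```

View pics/s2.png

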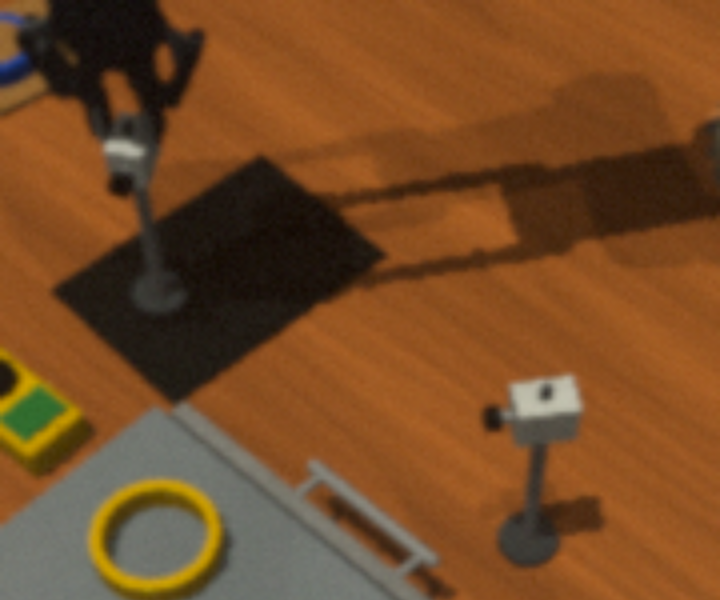

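The stand is upright in the grip, with its foot (158,290) over the pad. I'm lowering it.

Request:
move_arm(steps=[0,0,0,0,0,-0.002,-0.7,0,0,0,0,0,-0.004,-0.7,0,0,0,0,0,-0.006,-0.7,0,0,0,0,0,-0.007,-0.7,0,0,0,0,0,-0.008,-0.7,0,0,0,0,0,-0.009,-0.7,0,0,0,0,0,-0.01,-0.7,0,0,0,0,0,-0.011,-0.7,0,0,0,0,0,-0.011,-0.7,0,0,0,0,0,-0.011,-0.7])

```text
clock: 6.2
position: [0.5451, -0.3163, 0.1783]
ee_rot: [0.0, 0.955, 0.296, -0.0]
contact_force: [0.5, 1.7, -3.7]
width: 0.0285
gripper_force: 39.8
```

Request:
move_arm(steps=[0,0,0,0,0,-0.001,-0.7,0,0,0,0,0,-0.001,-0.7,0,0,0,0,0,-0.002,-0.7,0,0,0,0,0,-0.002,-0.7,0,0,0,0,0,-0.003,-0.7,0,0,0,0,0,-0.003,-0.7,0,0,0,0,0,-0.003,-0.7,0,0,0,0,0,-0.003,-0.7,0,0,0,0,0,-0.003,-0.7,0,0,0,0,0,-0.003,-0.7])

```text
clock: 7.2
position: [0.5455, -0.3167, 0.1762]
ee_rot: [0.001, 0.955, 0.296, 0.001]
contact_force: [-0.7, 0.4, 5.4]
width: 0.0287
gripper_force: 40.8
```

Request:
move_arm(steps=[0,0,0,0,0,0.001,-0.5,0,0,0,0,0,0.001,-0.4,0,0,0,0,0,0.001,-0.2,0,0,0,0,0,0.001,0,0,0,0,0,0,0.001,0.2,0,0,0,0,0,0.001,0.5,0,0,0,0,0,0.001,0.5,0,0,0,0,0,0.02,0.5,0,0,0,0,0,0.06,0.5,0,0,0,0,0,0.11,0.5])

```text
clock: 8.2
position: [0.544, -0.3155, 0.2842]
ee_rot: [-0.002, 0.955, 0.296, -0.002]
contact_force: [0.8, -1.0, 0.2]
width: 0.0639
gripper_force: 0.0
```

Request:
move_arm(steps=[0,0,0.023,0,0.01,0.035,1,0,0,0.046,-0.003,0.05,0.035,1,0,0,0.069,-0.006,0.09,0.035,1,0,0,0.092,-0.009,0.13,0.035,1,0,0,0.115,-0.012,0.17,0.035,1,0,0,0.138,-0.015,0.21,0.035,1,0,0,0.161,-0.018,0.25,0.035,1,0,0,0.184,-0.021,0.29,0.035,1,0,0,0.207,-0.024,0.33,0.035,1,0,0,0.23,-0.028,0.37,0.035,1])

```text
clock: 9.2
position: [0.5168, 0.0553, 0.3205]
ee_rot: [0.0, 0.519, 0.855, 0.0]
contact_force: [0.3, -0.4, 0.1]
width: 0.0857
gripper_force: 0.0
```

Request:
move_arm(steps=[0,0,0.022,0,0.004,0,1,0,0,0.044,0,0.004,-0.01,1,0,0,0.056,0,0.004,-0.03,1,0,0,0.056,0,0.004,-0.07,1,0,0,0.056,0,0.004,-0.11,1,0,0,0.056,0,0.004,-0.135,1,0,0,0.056,0,0.004,-0.148,1,0,0,0.056,0,0.004,-0.152,1,0,0,0.056,0,0.004,-0.152,0.5,0,0,0.056,0,0.004,-0.152,0])

```text
clock: 10.2
position: [0.5179, 0.0577, 0.1693]
ee_rot: [0.001, 0.364, 0.932, 0.0]
contact_force: [0.4, -0.5, 0.4]
width: 0.0588
gripper_force: 0.0
```

Request:
move_arm(steps=[0,0,0,0,0,0,-0.2,0,0,0,0,0,0,-0.3,0,0,0,0,0,0,-0.4,0,0,0,0,0,0,-0.5,0,0,0,0,0,0,-0.7,0,0,0,0,0,0,-0.7,0,0,0,0,0,0,-0.7,0,0,0,0,0,0.004,-0.7,0,0,0,0,0,0.012,-0.7,0,0,0,0,0,0.02,-0.7])

```text
clock: 11.2
position: [0.5163, 0.0577, 0.188]
ee_rot: [-0.001, 0.364, 0.932, -0.0]
contact_force: [-0.7, 1.2, -4.7]
width: 0.0287
gripper_force: 39.0
```

Request:
move_arm(steps=[0,0,0,-0.001,-0.008,0.01,-0.7,0,0,0,-0.006,-0.026,0.02,-0.7,0,0,0,-0.013,-0.056,0.02,-0.7,0,0,0,-0.022,-0.091,0.02,-0.7,0,0,0,-0.031,-0.126,0.02,-0.7,0,0,0,-0.04,-0.161,0.02,-0.7,0,0,0,-0.049,-0.196,0.02,-0.7,0,0,0,-0.058,-0.231,0.02,-0.7,0,0,0,-0.066,-0.264,0.02,-0.7,0,0,0,-0.074,-0.296,0.02,-0.7])

```text
clock: 12.2
position: [0.4422, -0.2403, 0.209]
ee_rot: [0.0, 0.364, 0.931, -0.0]
contact_force: [1.2, 0.4, -4.3]
width: 0.0291
gripper_force: 39.1
```

Request:
move_arm(steps=[0,0,0,-0.006,-0.026,0,-0.7,0,0,0,-0.011,-0.046,0,-0.7,0,0,0,-0.015,-0.06,0,-0.7,0,0,0,-0.017,-0.068,0,-0.7,0,0,0,-0.017,-0.07,0,-0.7,0,0,0,-0.017,-0.07,-0.006,-0.7,0,0,0,-0.017,-0.07,-0.013,-0.7,0,0,0,-0.017,-0.07,-0.02,-0.7,0,0,0,-0.017,-0.07,-0.024,-0.7,0,0,0,-0.017,-0.07,-0.026,-0.7])

```text
clock: 13.2
position: [0.4259, -0.3076, 0.1815]
ee_rot: [-0.001, 0.363, 0.932, 0.0]
contact_force: [0.6, -0.1, -4.1]
width: 0.0288
gripper_force: 39.1
```

Run:
```python
from h import *
s=manip.get_state(); print(s['position'],s['ee_rot'],s['contact_force'])
a=grab('scene'); b=grab('top'); i=cv2.resize(a['px'][70:200,200:360],None,fx=3,fy=3); j=cv2.resize(b['px'][170:300,380:500],None,fx=3,fy=3)
cv2.imwrite('pics/s3.png',np.hstack([i,j]))
```

```text
[ 0.42594637 -0.30755354  0.18148669] [-6.49554374e-04  3.63374365e-01  9.31642918e-01  3.48615069e-04] [ 0.56579498 -0.06118883 -4.08896688]
```

View pics/s3.png

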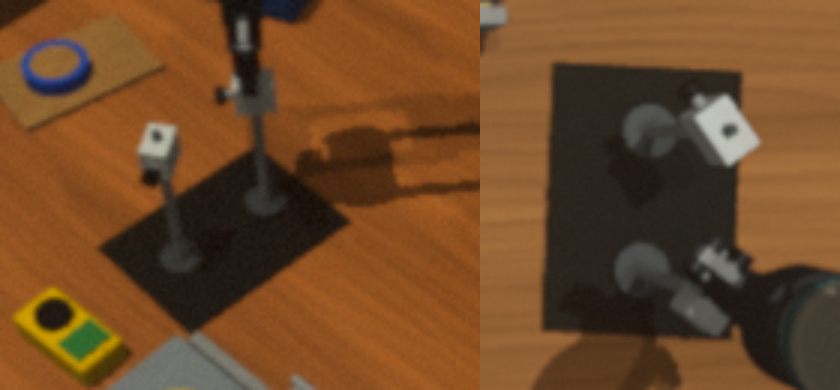

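The first stand is upright on the pad, and the second is held over the near half. I'm lowering it slowly.

Request:
move_arm(steps=[0,0,0,0,0,-0.001,-0.7,0,0,0,0,0,-0.002,-0.7,0,0,0,0,0,-0.003,-0.7,0,0,0,0,0,-0.004,-0.7,0,0,0,0,0,-0.005,-0.7,0,0,0,0,0,-0.006,-0.7,0,0,0,0,0,-0.006,-0.7,0,0,0,0,0,-0.006,-0.7,0,0,0,0,0,-0.006,-0.7,0,0,0,0,0,-0.006,-0.7])

```text
clock: 14.3
position: [0.4262, -0.3083, 0.1764]
ee_rot: [0.0, 0.364, 0.932, 0.0]
contact_force: [-0.1, 0.1, -3.9]
width: 0.0291
gripper_force: 39.1
```

Request:
move_arm(steps=[0,0,0,0,0,-0.001,-0.7,0,0,0,0,0,-0.001,-0.7,0,0,0,0,0,-0.001,-0.7,0,0,0,0,0,-0.001,-0.7,0,0,0,0,0,-0.002,-0.7,0,0,0,0,0,-0.002,-0.7,0,0,0,0,0,-0.002,-0.7,0,0,0,0,0,-0.002,-0.7,0,0,0,0,0,-0.002,-0.7,0,0,0,0,0,-0.002,-0.7])

```text
clock: 15.3
position: [0.4269, -0.3089, 0.1756]
ee_rot: [0.001, 0.364, 0.932, -0.0]
contact_force: [0.2, 1.1, 5.6]
width: 0.0288
gripper_force: 40.0
```

Request:
move_arm(steps=[0,0,0,0,0,0.001,-0.5,0,0,0,0,0,0.001,-0.4,0,0,0,0,0,0.001,-0.2,0,0,0,0,0,0.001,0,0,0,0,0,0,0.001,0.2,0,0,0,0,0,0.001,0.4,0,0,0,0,0,0.001,0.4,0,0,0,0,0,0.02,0.4,0,0,0,0,0,0.06,0.4,0,0,0,0,0,0.11,0.4])

```text
clock: 16.3
position: [0.4251, -0.3073, 0.2836]
ee_rot: [-0.002, 0.364, 0.931, 0.001]
contact_force: [0.7, -1.2, 0.4]
width: 0.06
gripper_force: 0.0
```

Request:
move_arm(steps=[0,0,-0.015,0.015,0.03,0,0,0,0,-0.03,0.035,0.06,0,0,0,0,-0.045,0.055,0.095,0,0,0,0,-0.06,0.075,0.13,0,0,0,0,-0.075,0.095,0.165,0,0,0,0,-0.09,0.115,0.2,0,0,0,0,-0.105,0.135,0.235,0,0,0,0,-0.12,0.155,0.265,0,0,0,0,-0.136,0.18,0.29,-0.03,0,0,0,-0.136,0.18,0.29,-0.05,-0.34])

```text
clock: 17.3
position: [0.6086, -0.0148, 0.2328]
ee_rot: [-0.0, 0.716, 0.698, 0.001]
contact_force: [-1.3, -0.1, -0.0]
width: 0.0299
gripper_force: 0.0
```

Run:
```python
from h import *
s=manip.get_state(); p=s['position'];print(p,s['ee_rot'],s['width'])
a=grab('wrist'); np.save('w.npy',a,allow_pickle=True); b=grab('top'); t=b['px'][170:300,380:500]
im=a['px'].copy(); im[:260,:240]=cv2.resize(t,None,fx=2,fy=2); cv2.imwrite('pics/w2.png',im)
print(proj(a,[[.607,-.019,.062],[.605,-.079,.062],[.609,.041,.062],[p[0],p[1],.062]]))
```

```text
[ 0.60862324 -0.01476075  0.23277099] [-8.58141511e-05  7.16191383e-01  6.97902799e-01  1.25655326e-03] 0.029916189605307144
[[317.7959553  182.9235098 ]
 [317.50914703 231.30658519]
 [318.11880956 129.1869221 ]
 [319.11755603 179.27335233]]
```

View pics/w2.png

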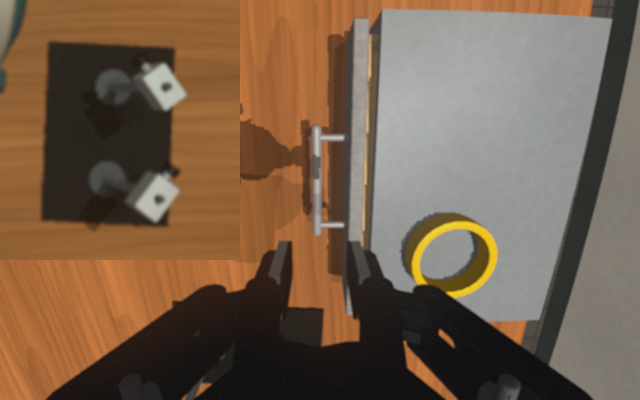

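Both stands are upright on the pad. The handle bar is at u≈317 in the wrist view, between v 127 and 234, as predicted, so I'm descending to pinch it.

Request:
move_arm(steps=[0,0,0,-0.0015,-0.004,-0.03,-0.34,0,0,0,-0.0015,-0.004,-0.06,-0.34,0,0,0,-0.0015,-0.004,-0.09,-0.34,0,0,0,-0.0015,-0.004,-0.12,-0.34,0,0,0,-0.0015,-0.004,-0.14,-0.34,0,0,0,-0.0015,-0.004,-0.155,-0.34,0,0,0,-0.0015,-0.004,-0.165,-0.34,0,0,0,-0.0015,-0.004,-0.168,-0.34,0,0,0,-0.0015,-0.004,-0.168,-0.34,0,0,0,-0.0015,-0.004,-0.168,-0.34])

```text
clock: 18.4
position: [0.6054, -0.0226, 0.0675]
ee_rot: [0.001, 0.717, 0.697, 0.001]
contact_force: [-0.3, -0.4, 0.4]
width: 0.0279
gripper_force: 0.0
```

Request:
move_arm(steps=[0,0,0,0,0,0,-0.5,0,0,0,0,0,0,-0.7,0,0,0,0,0,0,-1,0,0,0,0,0,0,-1,0,0,0,0,0,0,-1,0,0,0,-0.005,0,0,-1,0,0,0,-0.01,0,0,-1,0,0,0,-0.02,0,0,-1,0,0,0,-0.03,0.001,0,-1,0,0,0,-0.04,0.001,0,-1])

```text
clock: 19.4
position: [0.5632, -0.0211, 0.0663]
ee_rot: [-0.0, 0.717, 0.697, -0.0]
contact_force: [-0.2, -0.1, -0.0]
width: -0.0004
gripper_force: 0.0
```

The fingers closed fully, so I missed the bar. Taking a look.

Run:
```python
from h import *
s=manip.get_state(); p=s['position'];print(p)
a=grab('wrist'); b=grab('scene');t=b['px'][150:300,230:390]
im=a['px'].copy(); im[:300,:320]=cv2.resize(t,None,fx=2,fy=2); cv2.imwrite('pics/w3.png',im)
```

```text
[ 0.56324326 -0.02110011  0.06628524]
```

View pics/w3.png

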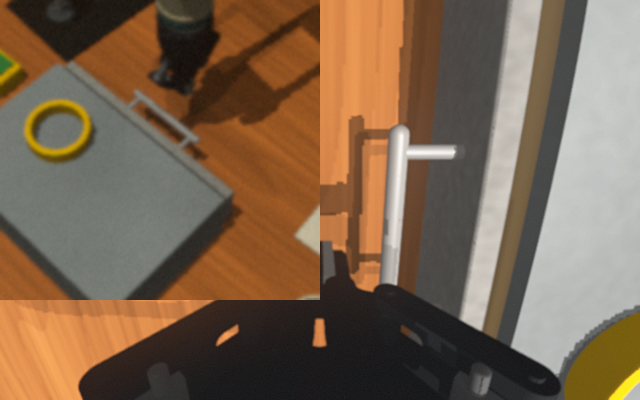

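The bar is now to the right of the closed fingers, at about (395,200) in the wrist view.

Run:
```python
from h import *
a=grab('wrist'); s=manip.get_state()
for z in(.062,.0675): print(z,ray(a,[(399,135),(392,270)],z).round(4))
print('tips?',proj(a,[s['position'],s['position']-[0,0,.017]]))
b=grab('top'); 
g=cv2.cvtColor(b['px'],cv2.COLOR_BGR2GRAY)
print('col307',g[175:205,308],'col345',g[175:205,340])
print(ray(b,[(308,194),(340,194)],.066).round(4), ray(b,[(308,178)],.09).round(4))
```

```text
0.062 [[ 0.606   0.0412  0.062 ]
 [ 0.6061 -0.0399  0.062 ]]
0.0675 [[ 0.6045  0.0417  0.0675]
 [ 0.6047 -0.0365  0.0675]]
tips? [[322.05175288 247.77354716]
 [321.84345907 235.51358726]]
col307 [134 123 112  91  75  75  81  86  93  96 102 108 115 119 126 131 134 137
 141 147 152 158 161 164 166 166 167 164 160 158] col345 [137 137 130  88  59  56  70  99 113 121 125 131 133 135 137 140 141 142
 144 145 146 148 150 152 156 159 162 164 166 168]
[[ 0.6042  0.0189  0.066 ]
 [ 0.6019 -0.0617  0.066 ]] [[0.6423 0.0174 0.09  ]]
```

Request:
move_arm(steps=[0,0,0,0,0,0.04,-1,0,0,0,0.01,0,0.06,-0.6,0,0,0,0.03,0,0.06,-0.34,0,0,0,0.043,0,0.06,-0.34,0,0,0,0.043,0,0.05,-0.34,0,0,0,0.043,0,0.03,-0.34,0,0,0,0.043,0,0.01,-0.34,0,0,0,0.043,0,-0.005,-0.34,0,0,0,0.043,0,-0.01,-0.34,0,0,0,0.043,0,-0.01,-0.34])

```text
clock: 20.6
position: [0.6059, -0.0211, 0.0545]
ee_rot: [-0.002, 0.717, 0.697, -0.001]
contact_force: [-0.3, -0.3, -0.6]
width: 0.0278
gripper_force: 0.0
```

Request:
move_arm(steps=[0,0,0,0,0,0,-0.5,0,0,0,0,0,0,-0.7,0,0,0,0,0,0,-0.9,0,0,0,0,0,0,-1,0,0,0,0,0,0,-1,0,0,0,0,0,0,-1,0,0,0,0,0,0,-1,0,0,0,0,0,0,-1,0,0,0,0,0,0,-1,0,0,0,0,0,0,-1])

```text
clock: 21.6
position: [0.6091, -0.0214, 0.0584]
ee_rot: [0.002, 0.717, 0.697, 0.001]
contact_force: [-0.9, -0.4, 6.7]
width: 0.0001
gripper_force: 3.0
```

Run:
```python
from h import *
s=manip.get_state(); print(s['position'],s['contact_force'],s['moment'],s['width'])
a=grab('wrist'); b=grab('scene'); c=grab('top')
im=np.zeros((600,800,3),np.uint8)
im[:300,:480]=cv2.resize(a['px'][50:300,120:520],(480,300)); im[300:,:480]=cv2.resize(b['px'][150:250,250:410],(480,300)); im[:320,480:]=cv2.resize(c['px'][150:250,270:370],(320,320))
cv2.imwrite('pics/w4.png',im)
```

```text
[ 0.60908208 -0.02143424  0.05843021] [-0.94889274 -0.39311707  6.66885103] [0.02568268 0.0650212  0.00780259] 0.00010916717549891429
```

View pics/w4.png

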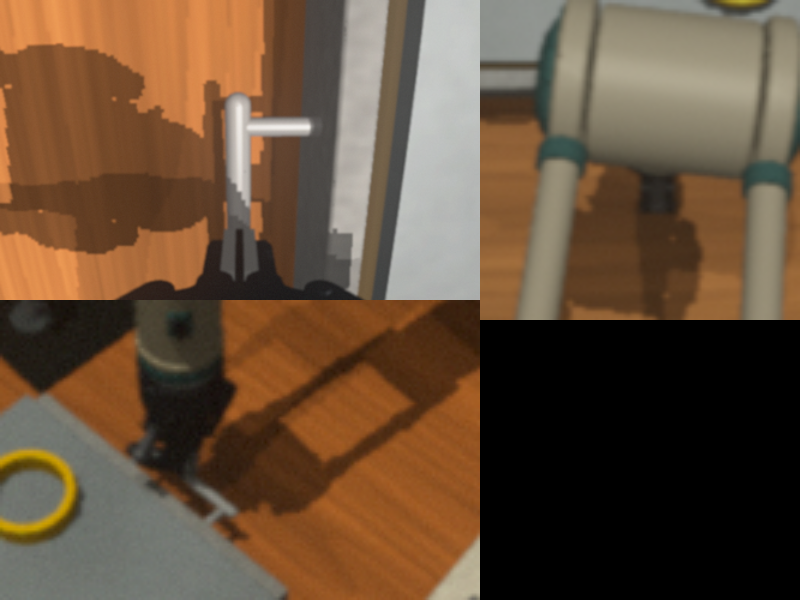

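Run:
```python
from h import *
b=np.load('scene0.npy',allow_pickle=True).item()
for z in(.04,.062): print(z,proj(b,[[.607,-.079,z],[.608,.041,z]]).round(1), 'vs (298.4,196),(328,220)')
p=manip.get_state()['position']
q=proj(b,[p,p-[0,0,.017],p+[0,0,.05]]);print('w4',(q-[250,150])*3+[0,300])
print('width states',manip.get_state()['width'])
```

```text
0.04 [[298.3 200.1]
 [327.6 223. ]] vs (298.4,196),(328,220)
0.062 [[297.9 196. ]
 [327.7 219.2]] vs (298.4,196),(328,220)
w4 [[184.61964345 473.71419868]
 [184.99445975 482.96143426]
 [183.46091194 445.11505089]]
width states -0.00014995923924700273
```

Request:
move_arm(steps=[0,0,0,0,0,0,-0.34,0,0,0,0,0,0,-0.34,0,0,0,0,0,0,-0.34,0,0,0,-0.005,0,0,-0.34,0,0,0,-0.01,0,0,-0.34,0,0,0,-0.015,0,0,-0.34,0,0,0,-0.02,0,0,-0.34,0,0,0,-0.025,0,0,-0.34,0,0,0,-0.03,0,0,-0.34,0,0,0,-0.03,0,0,-0.34])

```text
clock: 22.75
position: [0.5763, -0.0212, 0.0563]
ee_rot: [-0.001, 0.717, 0.697, -0.001]
contact_force: [0.2, 0.6, -0.4]
width: 0.0283
gripper_force: 0.0
```

Run:
```python
from h import *
s=manip.get_state(); print(s['position'],s['contact_force'],s['width'])
a=grab('wrist'); b=grab('scene'); c=grab('top')
im=np.zeros((600,800,3),np.uint8)
im[:400,:640]=a['px']; im[400:,:320]=cv2.resize(b['px'][150:250,250:410],(320,200)); im[400:,320:720]=cv2.resize(b['px'][180:230,280:380],(400,200))
cv2.imwrite('pics/w5.png',im)
for z in(.062,): print(proj(a,[[.607,-.019,z],[.607,.03,z],[.577,.03,z]]))
```

```text
[ 0.57627995 -0.02117464  0.056302  ] [ 0.2333633   0.56221677 -0.38194377] 0.02830405957688442
[[374.65379455 247.02105326]
 [377.49239242 159.42774877]
 [318.22726626 161.01286034]]
```

View pics/w5.png

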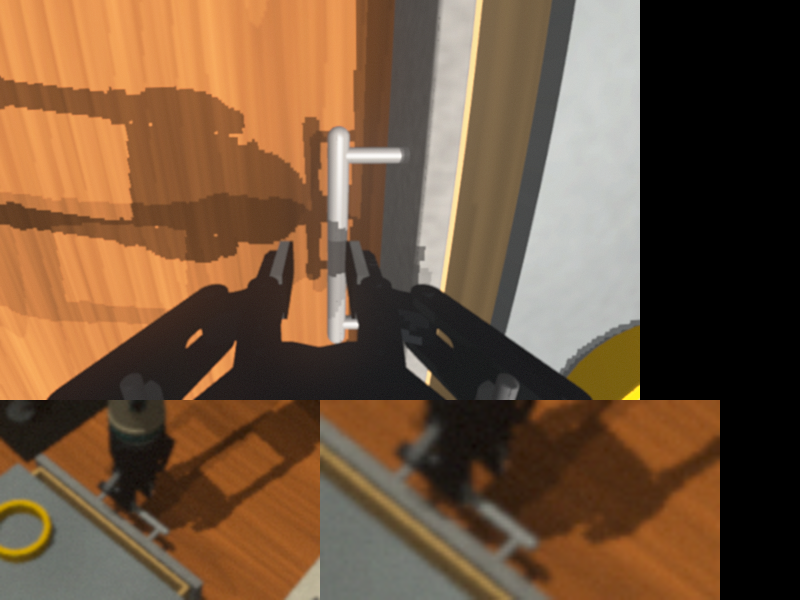

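The drawer came out with the hooked bar, which is now at u≈338 against the rear finger. Hooking works, so I'll keep pulling open-jawed.

Request:
move_arm(steps=[0,0,0,-0.01,0,0,-0.34,0,0,0,-0.024,0,0,-0.34,0,0,0,-0.038,0.001,0,-0.34,0,0,0,-0.052,0.001,0,-0.34,0,0,0,-0.066,0.001,0,-0.34,0,0,0,-0.08,0.002,0,-0.34,0,0,0,-0.093,0.002,0,-0.34,0,0,0,-0.105,0.003,0,-0.34,0,0,0,-0.113,0.003,0,-0.34,0,0,0,-0.118,0.003,0,-0.34])

```text
clock: 23.9
position: [0.4587, -0.0182, 0.0564]
ee_rot: [-0.0, 0.717, 0.697, 0.0]
contact_force: [0.5, -0.4, 1.3]
width: 0.0281
gripper_force: 1.1
```

Request:
move_arm(steps=[0,0,0,0.003,0,0,-0.34,0,0,0,0.003,0,0.03,-0.34,0,0,0,0.003,0,0.08,-0.34,0,0,0,0.003,0,0.13,-0.34,0,0,0,0.003,0.05,0.18,0,0,0,0,0.003,0.1,0.18,0.5,0,0,0,0.003,0.15,0.18,0.5,0,0,0,0.003,0.2,0.18,0.5,0,0,0,0.003,0.25,0.18,0.5,0,0,0,0.003,0.29,0.18,0.5])

```text
clock: 24.9
position: [0.4621, 0.268, 0.236]
ee_rot: [-0.0, 0.717, 0.697, -0.0]
contact_force: [0.3, -0.5, 0.4]
width: 0.0637
gripper_force: 0.0
```

Run:
```python
from h import *
s=manip.get_state(); print(s['position'],s['ee_rot'],s['contact_force'],s['width'])
a=grab('wrist'); c=grab('top'); np.save('w.npy',a,allow_pickle=True);np.save('t1.npy',c,allow_pickle=True)
im=np.zeros((600,800,3),np.uint8)
im[:300,:480]=cv2.resize(a['px'],(480,300)); im[300:,:]=cv2.resize(c['px'][130:295,140:580],(800,300))
im[:300,480:]=c['px'][60:360,130:450]
cv2.imwrite('pics/w6.png',im)
```

```text
[0.46214245 0.2680481  0.23595708] [-2.59251147e-04  7.16909264e-01  6.97166313e-01 -4.15207642e-04] [ 0.31223352 -0.53681393  0.41000983] 0.06368792130152003
```

View pics/w6.png

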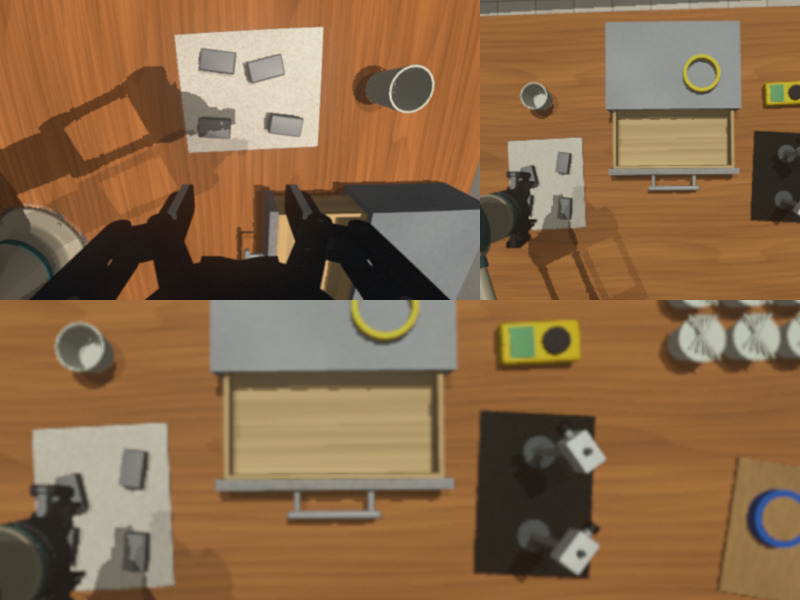

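The drawer is open, with its inner floor visible at about u 255–380 in the lower panel. Four cases remain on the board, the stands are upright, and the bystanders are untouched. Next I'm measuring the cases.

```bash
cat > c.py <<'E'
from h import *
def cases(a,box=(.36,.60,.20,.44),vmax=130,show=True):
    px=a['px']; hsv=cv2.cvtColor(px,cv2.COLOR_BGR2HSV); H,W=px.shape[:2]
    lab=cv2.cvtColor(px,cv2.COLOR_BGR2LAB).astype(int); bb=lab[...,2]-128
    uu,vv=np.meshgrid(np.arange(W),np.arange(H)); P=ray(a,np.c_[uu.ravel(),vv.ravel()],.015)[:,:2]
    ins=((P[:,0]>box[0])&(P[:,0]<box[1])&(P[:,1]>box[2])&(P[:,1]<box[3])).reshape(H,W)
    m=(ins&(bb<4)&(hsv[...,2]<vmax)&(hsv[...,2]>25)).astype(np.uint8)*255
    m=cv2.morphologyEx(m,cv2.MORPH_OPEN,np.ones((3,3),np.uint8))
    for c in cv2.findContours(m,cv2.RETR_EXTERNAL,cv2.CHAIN_APPROX_NONE)[0]:
        if cv2.contourArea(c)<50: continue
        w=ray(a,c.reshape(-1,2),.015)[:,:2]; r=cv2.minAreaRect((w*1000).astype(np.float32))
        w3=ray(a,c.reshape(-1,2),.015)[:,:2]; M=cv2.moments((w3*1e4).astype(np.float32)); 
        ctr=np.array([M['m10'],M['m01']])/M['m00']/10
        px0=c.reshape(-1,2).mean(0).round(0)
        ang=r[2] if r[1][0]>r[1][1] else r[2]-90
        print(px0,'area',cv2.contourArea(c),'cen',ctr.round(1),'rect',np.round(r[0],1),np.round(sorted(r[1]),1),'long',round(ang,1))
    return m
if __name__=='__main__':
    a=np.load('w.npy',allow_pickle=True).item(); cases(a)
    for u,v in((289,82),(353,90),(285,170),(380,167),(300,60),(310,130)): print((u,v),a['px'][v,u],cv2.cvtColor(a['px'],cv2.COLOR_BGR2LAB)[v,u])
    print('top0'); cases(np.load('top0.npy',allow_pickle=True).item())
    print('t1'); cases(np.load('t1.npy',allow_pickle=True).item())
E
python3 c.py
```

```text
[281. 179.] area 60.5 cen [409.8 258. ] rect [411.2 258.7] [10.  19.4] long -10.0
(289, 82) [141 147 153] [156 129 132]
(353, 90) [161 167 173] [176 129 132]
(285, 170) [74 78 83] [ 85 129 131]
(380, 167) [154 160 167] [169 129 132]
(300, 60) [191 213 224] [218 128 140]
(310, 130) [187 208 220] [214 129 140]
top0
[213. 271.] area 52.5 cen [410.  274.6] rect [409.  274.2] [26.6 34.3] long -1.2
[212. 226.] area 54.0 cen [530.1 276.2] rect [530.8 276.2] [17.7 37. ] long 32.6
t1
[215. 268.] area 139.5 cen [416.8 272.4] rect [418.1 272.7] [29.3 47.5] long -1.3
[161. 262.] area 137.5 cen [439.5 415.1] rect [440.2 415.3] [25.4 67.3] long 34.8
[211. 228.] area 53.5 cen [525.1 279. ] rect [525.5 278.4] [23.9 24.1] long 88.5
```

```bash
sed -i 's/(bb<4)/(bb<bm)/; s/vmax=130/vmax=200,bm=7/' c.py
python3 - <<'E'
from c import *
a=np.load('w.npy',allow_pickle=True).item(); print('wrist'); m=cases(a)
b=np.load('top0.npy',allow_pickle=True).item()
lab=cv2.cvtColor(b['px'],cv2.COLOR_BGR2LAB)
print(lab[222,177],lab[245,195],lab[215,195],lab[226,170])
print('top0');cases(b,vmax=125,bm=9)
E
```

```text
wrist
[285. 170.] area 1105.0 cen [417.4 269.6] rect [416.9 269.7] [36.3 57.1] long -5.3
[379. 166.] area 1090.5 cen [540.2 270.9] rect [540.  270.9] [34.3 59.7] long -8.0
[354.  91.] area 1268.5 cen [505.7 364. ] rect [505.3 363.9] [32.6 59.1] long 12.6
[289.  81.] area 1265.0 cen [428.9 377.4] rect [428.8 377.4] [32.7 56.4] long -8.6
[128 128 131] [183 127 137] [184 127 138] [173 127 137]
top0
[215. 268.] area 268.0 cen [418.1 270.7] rect [418.  270.6] [37.2 58.1] long -5.4
[176. 265.] area 275.5 cen [429.9 376.9] rect [430.  376.6] [40.2 55.6] long -1.4
[214. 224.] area 133.5 cen [531.6 271.2] rect [535.9 271.5] [37.4 55.6] long -1.2
[178. 221.] area 272.5 cen [543.5 368.5] rect [542.8 368.4] [38.1 59.4] long 14.3
```

Run:
```python
from h import *
b=np.load('t1.npy',allow_pickle=True).item()
f=lambda x,y:(140+x/1.818,130+(y-300)/1.818)
print('bar',ray(b,[f(289,517),f(379,517)],.064)[:,:2].round(4))
print('front top outer',ray(b,[f(217,488),f(453,488)],.09)[:,:2].round(4))
print('inner wall corners z.078',ray(b,[f(230,478),f(440,476),f(228,375),f(438,373)],.078)[:,:2].round(4))
print('unit front edge z.1',ray(b,[f(211,371),f(456,370)],.1)[:,:2].round(4))
```

```text
bar [[ 0.4657  0.0455]
 [ 0.4623 -0.0788]]
front top outer [[ 0.5096  0.1405]
 [ 0.5007 -0.1773]]
inner wall corners z.078 [[ 0.5222  0.1241]
 [ 0.5169 -0.1625]
 [ 0.6635  0.1234]
 [ 0.6578 -0.1646]]
unit front edge z.1 [[ 0.6669  0.1434]
 [ 0.6587 -0.1849]]
```

Request:
move_arm(steps=[0,0,-0.018,0.04,0.003,-0.02,1,0,0,-0.018,0.078,0.003,-0.05,1,0,0,-0.018,0.078,0.003,-0.09,1,0,0,-0.018,0.078,0.003,-0.13,1,0,0,-0.018,0.078,0.003,-0.165,1,0,0,-0.018,0.078,0.003,-0.19,1,0,0,-0.018,0.078,0.003,-0.203,1,0,0,-0.018,0.078,0.003,-0.209,1,0,0,-0.018,0.078,0.003,-0.209,1,0,0,-0.018,0.078,0.003,-0.209,0.3])

```text
clock: 26.0
position: [0.5417, 0.269, 0.0286]
ee_rot: [0.0, 0.755, 0.655, 0.001]
contact_force: [0.5, -0.4, 0.2]
width: 0.0731
gripper_force: 0.0
```

Request:
move_arm(steps=[0,0,0,0,0,0,0.2,0,0,0,0,0,0,0,0,0,0,0,0,0,-0.1,0,0,0,0,0,0,-0.1,0,0,0,0,0,0,-0.1,0,0,0,0,0,0.01,-0.1,0,0,0,0,0,0.04,-0.1,0,0,0,0,0,0.08,-0.1,0,0,0,0,0,0.12,-0.1,0,0,0,0,0,0.14,-0.1])

```text
clock: 27.0
position: [0.5424, 0.2694, 0.1721]
ee_rot: [0.001, 0.755, 0.655, 0.003]
contact_force: [0.5, -0.0, -0.2]
width: 0.0385
gripper_force: 0.0
```

Run:
```python
from c import *
s=manip.get_state(); print(s['position'],s['width'],s['gripper_force'])
a=grab('wrist'); np.save('w.npy',a,allow_pickle=True); print(-a['R'].T@a['t']); cases(a)
print(proj(a,[[.54,.271,.034],s['position'],s['position']-[0,0,.017]]))
b=grab('top'); print('top'); cases(b,vmax=125,bm=9)
c=grab('scene'); np.save('s.npy',c,allow_pickle=True)
im=np.zeros((600,800,3),np.uint8); im[:400,:640]=a['px']; im[400:,:320]=cv2.resize(c['px'][190:310,380:572],(320,200)); cv2.imwrite('pics/w7.png',im)
```

```text
[0.54238628 0.26943472 0.17209263] 0.03850108547811105 0.0
[0.55191903 0.34477543 0.32381415]
[208. 198.] area 1790.5 cen [417.2 268.9] rect [417.1 269.1] [39.8 65.3] long -5.3
[314. 181.] area 1603.0 cen [538.2 271. ] rect [537.7 270.7] [37.1 57.4] long -8.2
[191.  96.] area 2028.5 cen [427.3 377. ] rect [427.4 376.5] [34.  63.9] long -9.1
[267.  97.] area 1854.0 cen [503.3 364.2] rect [503.1 364.2] [33.6 57.5] long 12.9
[[316.0226637  185.57223841]
 [319.54799617 247.3325086 ]
 [319.34399355 235.19480474]]
top
[190. 243.] area 3924.5 cen [481.8 339.2] rect [484.5 335.6] [207.6 230.5] long 1.1
```

View pics/w7.png

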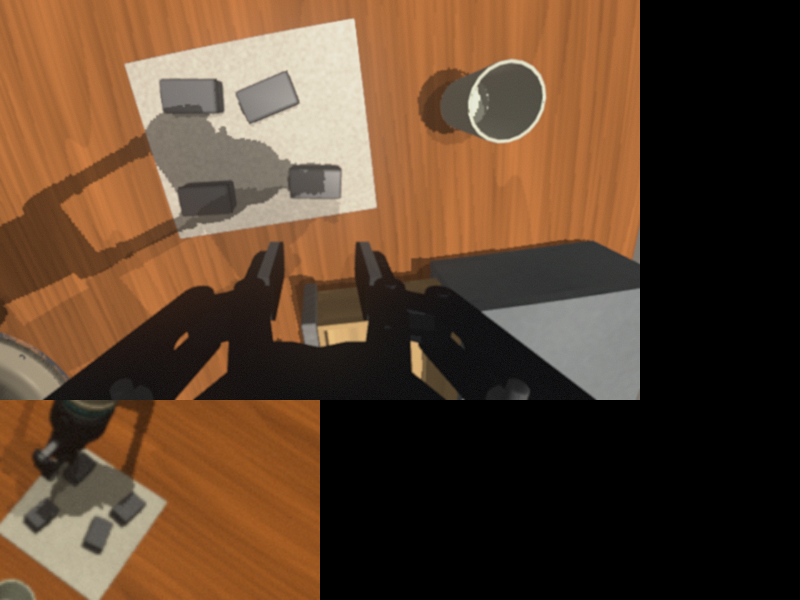

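The case hasn't moved: it is still at (315,182), as measured. The jaws closed above it, so the tips seem to sit higher than nominal. I'll go down again and feel for the board in small steps.

Request:
move_arm(steps=[0,0,0,-0.003,0.001,-0.03,1,0,0,0,-0.003,0.001,-0.06,1,0,0,0,-0.003,0.001,-0.09,1,0,0,0,-0.003,0.001,-0.12,1,0,0,0,-0.003,0.001,-0.14,1,0,0,0,-0.003,0.001,-0.148,1,0,0,0,-0.003,0.001,-0.152,1,0,0,0,-0.003,0.001,-0.155,1,0,0,0,-0.003,0.001,-0.157,1,0,0,0,-0.003,0.001,-0.158,1])

```text
clock: 28.15
position: [0.5382, 0.2699, 0.01]
ee_rot: [0.0, 0.755, 0.655, 0.001]
contact_force: [-0.3, 0.2, 0.7]
width: 0.0852
gripper_force: 0.0
```

Request:
move_arm(steps=[0,0,0,0,0,0.002,0.8,0,0,0,0,0,0.003,0.6,0,0,0,0,0,0.004,0.5,0,0,0,0,0,0.005,0.4,0,0,0,0,0,0.006,0.3,0,0,0,0,0,0.006,0.2,0,0,0,0,0,0.006,0.1,0,0,0,0,0,0.006,0,0,0,0,0,0,0.006,0,0,0,0,0,0,0.006,0])

```text
clock: 29.15
position: [0.538, 0.2698, 0.0161]
ee_rot: [0.0, 0.755, 0.655, 0.001]
contact_force: [-1.2, -0.8, 6.0]
width: 0.0523
gripper_force: 42.1
```

Request:
move_arm(steps=[0,0,0,0,0,0.001,-0.1,0,0,0,0,0,0.003,-0.1,0,0,0,0,0,0.006,-0.1,0,0,0,0,0,0.01,-0.1,0,0,0,0,0,0.018,-0.1,0,0,0,0,0,0.03,-0.1,0,0,0,0,0,0.05,-0.1,0,0,0,0,0,0.08,-0.1,0,0,0,0,0,0.11,-0.1,0,0,0,0,0,0.14,-0.1])

```text
clock: 30.15
position: [0.5376, 0.2698, 0.1576]
ee_rot: [0.0, 0.755, 0.655, 0.001]
contact_force: [1.0, 0.0, -0.5]
width: 0.0526
gripper_force: 42.1
```

Request:
move_arm(steps=[0,0,0.004,0.005,-0.02,0,-0.1,0,0,0.008,0.012,-0.05,0,-0.1,0,0,0.012,0.022,-0.085,0,-0.1,0,0,0.015,0.034,-0.12,0,-0.1,0,0,0.018,0.044,-0.152,0,-0.1,0,0,0.018,0.05,-0.174,0,-0.1,0,0,0.018,0.052,-0.182,-0.01,-0.1,0,0,0.018,0.052,-0.182,-0.04,-0.1,0,0,0.018,0.052,-0.182,-0.07,-0.1,0,0,0.018,0.052,-0.182,-0.09,-0.1])

```text
clock: 31.15
position: [0.5879, 0.0884, 0.0634]
ee_rot: [-0.001, 0.717, 0.697, -0.001]
contact_force: [0.6, 0.1, -1.0]
width: 0.0525
gripper_force: 42.1
```

Request:
move_arm(steps=[0,0,0,0,0,-0.01,-0.1,0,0,0,0,0,-0.018,-0.1,0,0,0,0,0,-0.022,-0.1,0,0,0,0,0,-0.022,-0.1,0,0,0,0,0,-0.022,0.4,0,0,0,0,0,-0.022,0.6,0,0,0,0,0,-0.022,0.6,0,0,0,0,0,0,0.6,0,0,0,0,0,0.05,0.6,0,0,0,0,0,0.09,0.6])

```text
clock: 32.15
position: [0.5898, 0.0877, 0.1573]
ee_rot: [0.0, 0.717, 0.697, 0.0]
contact_force: [1.4, -0.3, -0.2]
width: 0.0682
gripper_force: 0.0
```

Request:
move_arm(steps=[0,0,-0.01,-0.025,0.025,0.01,1,0,0,-0.01,-0.06,0.062,0.01,1,0,0,-0.01,-0.095,0.1,0.01,1,0,0,-0.01,-0.13,0.136,0.01,1,0,0,-0.01,-0.16,0.168,0.01,1,0,0,-0.01,-0.173,0.181,-0.01,1,0,0,-0.01,-0.173,0.181,-0.05,1,0,0,-0.01,-0.173,0.181,-0.09,1,0,0,-0.01,-0.173,0.181,-0.115,1,0,0,-0.01,-0.173,0.181,-0.125,1])

```text
clock: 33.15
position: [0.415, 0.2681, 0.0284]
ee_rot: [-0.001, 0.738, 0.674, -0.002]
contact_force: [0.7, 0.5, 0.1]
width: 0.0855
gripper_force: 0.0
```

Run:
```python
from c import *
s=manip.get_state(); print(s['position'],s['contact_force'])
b=grab('top'); np.save('t2.npy',b,allow_pickle=True)
hsv=cv2.cvtColor(b['px'],cv2.COLOR_BGR2HSV); lab=cv2.cvtColor(b['px'],cv2.COLOR_BGR2LAB)
print('floor/case px',lab[195,320],lab[195,280]); cases(b,box=(.525,.655,-.16,.12),vmax=220,bm=9)
a=grab('wrist'); print('wrist');cases(a)
```

```text
[0.41495295 0.26809666 0.02840815] [0.7086974  0.51533756 0.14797264]
floor/case px [166 130 155] [150 128 131]
[280. 201.] area 219.0 cen [590.7  93.1] rect [590.6  93.2] [29.2 53.2] long -1.5
wrist
[426. 286.] area 1835.0 cen [481.4 229.2] rect [481.  231.1] [28.9 48. ] long -67.5
[313. 237.] area 7909.5 cen [410.5 267.9] rect [412.4 268.2] [44.3 92.3] long -5.1
[479.  54.] area 9233.5 cen [508.8 364.6] rect [507.2 364.2] [35.3 75.6] long 12.9
[331.  38.] area 8889.0 cen [431. 378.] rect [430.4 378. ] [38.1 61.3] long -7.6
```

Case B is in the drawer at about (0.591, 0.092). Gripping case A next.

Request:
move_arm(steps=[0,0,0,0.002,0.001,-0.008,1,0,0,0,0.002,0.001,-0.014,1,0,0,0,0.002,0.001,-0.016,1,0,0,0,0.002,0.001,-0.016,0.8,0,0,0,0.002,0.001,-0.014,0.6,0,0,0,0.002,0.001,-0.012,0.4,0,0,0,0.002,0.001,-0.012,0.2,0,0,0,0.002,0.001,-0.012,0,0,0,0,0.002,0.001,-0.012,0,0,0,0,0.002,0.001,-0.012,-0.1])

```text
clock: 34.25
position: [0.4191, 0.27, 0.0196]
ee_rot: [0.0, 0.739, 0.674, 0.001]
contact_force: [-0.7, -0.6, 8.0]
width: 0.0517
gripper_force: 40.3
```

Request:
move_arm(steps=[0,0,0,0,0,0.001,-0.1,0,0,0,0,0,0.003,-0.1,0,0,0,0,0,0.006,-0.1,0,0,0,0,0,0.01,-0.1,0,0,0,0,0,0.018,-0.1,0,0,0,0,0,0.03,-0.1,0,0,0,0,0,0.05,-0.1,0,0,0,0,0,0.08,-0.1,0,0,0,0,0,0.11,-0.1,0,0,0,0,0,0.14,-0.1])

```text
clock: 35.25
position: [0.4184, 0.2697, 0.16]
ee_rot: [0.0, 0.739, 0.674, 0.0]
contact_force: [-0.2, -0.0, -1.2]
width: 0.0517
gripper_force: 41.9
```

Request:
move_arm(steps=[0,0,0.002,0.01,-0.015,0,-0.1,0,0,0.004,0.032,-0.048,0,-0.1,0,0,0.006,0.058,-0.087,0,-0.1,0,0,0.008,0.084,-0.126,0,-0.1,0,0,0.01,0.11,-0.165,0,-0.1,0,0,0.01,0.135,-0.203,0,-0.1,0,0,0.01,0.157,-0.236,0,-0.1,0,0,0.01,0.168,-0.252,-0.01,-0.1,0,0,0.01,0.17,-0.254,-0.04,-0.1,0,0,0.01,0.17,-0.254,-0.08,-0.1])

```text
clock: 36.25
position: [0.5906, 0.0151, 0.0791]
ee_rot: [0.002, 0.718, 0.697, 0.002]
contact_force: [0.8, -0.3, -1.0]
width: 0.0517
gripper_force: 41.9
```

Request:
move_arm(steps=[0,0,0,0,0,-0.015,-0.1,0,0,0,0,0,-0.028,-0.1,0,0,0,0,0,-0.034,-0.1,0,0,0,0,0,-0.034,-0.1,0,0,0,0,0,-0.034,0.4,0,0,0,0,0,-0.034,0.6,0,0,0,0,0,-0.034,0.6,0,0,0,0,0,0,0.6,0,0,0,0,0,0.05,0.6,0,0,0,0,0,0.08,0.6])

```text
clock: 37.25
position: [0.5902, 0.0156, 0.1623]
ee_rot: [0.002, 0.717, 0.697, 0.002]
contact_force: [0.8, -1.2, 0.5]
width: 0.0685
gripper_force: 0.0
```

Request:
move_arm(steps=[0,0,0.005,-0.008,0.03,0,1,0,0,0.01,-0.018,0.075,0,1,0,0,0.015,-0.029,0.12,0,1,0,0,0.02,-0.04,0.165,0,1,0,0,0.025,-0.051,0.21,0,1,0,0,0.03,-0.062,0.255,0,1,0,0,0.035,-0.073,0.3,0,1,0,0,0.04,-0.081,0.335,0,1,0,0,0.04,-0.085,0.348,-0.03,1,0,0,0.04,-0.085,0.348,-0.06,1])

```text
clock: 38.25
position: [0.5038, 0.3671, 0.0994]
ee_rot: [0.001, 0.623, 0.782, 0.003]
contact_force: [-0.4, -0.1, 0.0]
width: 0.0854
gripper_force: 0.0
```

Run:
```python
from c import *
s=manip.get_state(); print(s['position'],s['contact_force'])
b=grab('top'); cases(b,box=(.525,.655,-.16,.12),vmax=220,bm=9)
a=grab('wrist'); print('wrist');cases(a)
```

```text
[0.50378065 0.36708244 0.09939609] [-0.42928119 -0.10806741  0.02538843]
[280. 201.] area 219.0 cen [590.7  93.1] rect [590.6  93.2] [29.2 53.2] long -1.5
[309. 200.] area 202.0 cen [589.8  17.5] rect [589.8  17.5] [26.5 55.7] long -1.6
wrist
[327. 353.] area 1675.5 cen [550.7 211.7] rect [541.7 216.1] [ 32.4 116.3] long 0.4
[410. 271.] area 437.5 cen [594.  321.2] rect [595.9 317.9] [14.5 41.7] long -77.3
[198. 304.] area 4274.0 cen [409.2 239.5] rect [401.  250.2] [ 83.3 101.6] long -88.8
[269. 193.] area 7841.5 cen [461.1 365.8] rect [463.8 367.3] [ 63.1 146.6] long 1.3
```

Request:
move_arm(steps=[0,0,0,0.001,-0.003,-0.03,1,0,0,0,0.001,-0.003,-0.055,1,0,0,0,0.001,-0.003,-0.075,1,0,0,0,0.001,-0.003,-0.084,1,0,0,0,0.001,-0.003,-0.086,0.8,0,0,0,0.001,-0.003,-0.084,0.6,0,0,0,0.001,-0.003,-0.082,0.4,0,0,0,0.001,-0.003,-0.082,0.2,0,0,0,0.001,-0.003,-0.082,0,0,0,0,0.001,-0.003,-0.082,-0.1])

```text
clock: 39.35
position: [0.5059, 0.3614, 0.0188]
ee_rot: [0.001, 0.624, 0.781, 0.002]
contact_force: [-0.2, -1.4, 5.7]
width: 0.0519
gripper_force: 40.6
```

Request:
move_arm(steps=[0,0,0,0,0,0.001,-0.1,0,0,0,0,0,0.003,-0.1,0,0,0,0,0,0.006,-0.1,0,0,0,0,0,0.01,-0.1,0,0,0,0,0,0.018,-0.1,0,0,0,0,0,0.03,-0.1,0,0,0,0,0,0.05,-0.1,0,0,0,0,0,0.08,-0.1,0,0,0,0,0,0.11,-0.1,0,0,0,0,0,0.14,-0.1])

```text
clock: 40.35
position: [0.5046, 0.3608, 0.1585]
ee_rot: [0.0, 0.624, 0.781, 0.0]
contact_force: [0.0, 0.6, -1.4]
width: 0.0516
gripper_force: 42.0
```

Request:
move_arm(steps=[0,0,-0.004,0.004,-0.02,0,-0.1,0,0,-0.01,0.012,-0.06,0,-0.1,0,0,-0.016,0.02,-0.105,0,-0.1,0,0,-0.022,0.03,-0.15,0,-0.1,0,0,-0.028,0.039,-0.198,0,-0.1,0,0,-0.034,0.048,-0.246,0,-0.1,0,0,-0.04,0.058,-0.294,0,-0.1,0,0,-0.04,0.067,-0.342,0,-0.1,0,0,-0.04,0.077,-0.385,0,-0.1,0,0,-0.04,0.082,-0.412,-0.02,-0.1])

```text
clock: 41.35
position: [0.5899, -0.0553, 0.1399]
ee_rot: [0.004, 0.718, 0.696, 0.002]
contact_force: [0.6, 1.4, -0.9]
width: 0.052
gripper_force: 42.0
```

Request:
move_arm(steps=[0,0,0,0,-0.005,-0.04,-0.1,0,0,0,0,-0.005,-0.075,-0.1,0,0,0,0,-0.005,-0.09,-0.1,0,0,0,0,-0.005,-0.094,-0.1,0,0,0,0,-0.005,-0.094,-0.1,0,0,0,0,-0.005,-0.094,0.4,0,0,0,0,-0.005,-0.094,0.6,0,0,0,0,-0.005,-0.094,0.6,0,0,0,0,-0.005,-0.06,0.6,0,0,0,0,-0.005,-0.01,0.6])

```text
clock: 42.35
position: [0.5844, -0.0557, 0.125]
ee_rot: [-0.003, 0.717, 0.697, -0.002]
contact_force: [1.6, -0.8, -0.3]
width: 0.0684
gripper_force: 0.0
```

Request:
move_arm(steps=[0,0,-0.002,-0.008,0.025,0.035,1,0,0,-0.004,-0.024,0.067,0.035,1,0,0,-0.006,-0.04,0.11,0.035,1,0,0,-0.008,-0.056,0.155,0.035,1,0,0,-0.01,-0.073,0.2,0.035,1,0,0,-0.012,-0.09,0.247,0.035,1,0,0,-0.014,-0.107,0.294,0.035,1,0,0,-0.016,-0.124,0.341,0.035,1,0,0,-0.018,-0.14,0.388,0.035,1,0,0,-0.019,-0.155,0.43,0.035,1])

```text
clock: 43.35
position: [0.4307, 0.3761, 0.1623]
ee_rot: [0.0, 0.757, 0.653, 0.001]
contact_force: [0.8, -0.1, 0.1]
width: 0.0853
gripper_force: 0.0
```

Run:
```python
from c import *
s=manip.get_state(); print(s['position'],s['ee_rot'],s['contact_force'])
b=grab('top'); cases(b,box=(.525,.655,-.16,.12),vmax=220,bm=9)
a=grab('wrist'); print('wrist');cases(a)
```

```text
[0.43067031 0.37614991 0.16230809] [7.88719055e-05 7.57141141e-01 6.53250474e-01 1.05107390e-03] [ 0.82761862 -0.13601929  0.13613926]
[280. 201.] area 219.0 cen [590.7  93.1] rect [590.6  93.2] [29.2 53.2] long -1.5
[336. 200.] area 218.5 cen [589.  -55.4] rect [589.  -55.4] [29.2 53.1] long -1.7
[309. 200.] area 204.0 cen [589.8  17.5] rect [589.8  17.5] [26.5 55.7] long -1.6
wrist
[425. 286.] area 2027.5 cen [535.6 243.2] rect [536.7 247. ] [54.7 94. ] long -70.6
[322. 192.] area 1764.0 cen [429.5 374.6] rect [429. 375.] [38.9 58.7] long -9.3
```

Three cases are in the drawer. D is still at (0.429, 0.376), so I'm gripping it.

Request:
move_arm(steps=[0,0,0,-0.001,0,-0.045,1,0,0,0,-0.001,0,-0.09,1,0,0,0,-0.001,0,-0.125,1,0,0,0,-0.001,0,-0.143,1,0,0,0,-0.001,0,-0.148,0.8,0,0,0,-0.001,0,-0.146,0.6,0,0,0,-0.001,0,-0.144,0.4,0,0,0,-0.001,0,-0.144,0.2,0,0,0,-0.001,0,-0.144,0,0,0,0,-0.001,0,-0.144,-0.1])

```text
clock: 44.45
position: [0.432, 0.3745, 0.02]
ee_rot: [0.0, 0.757, 0.653, 0.002]
contact_force: [-2.1, -0.8, 6.1]
width: 0.0514
gripper_force: 40.5
```

Request:
move_arm(steps=[0,0,0,0,0,0.001,-0.1,0,0,0,0,0,0.003,-0.1,0,0,0,0,0,0.006,-0.1,0,0,0,0,0,0.01,-0.1,0,0,0,0,0,0.018,-0.1,0,0,0,0,0,0.03,-0.1,0,0,0,0,0,0.05,-0.1,0,0,0,0,0,0.08,-0.1,0,0,0,0,0,0.11,-0.1,0,0,0,0,0,0.14,-0.1])

```text
clock: 45.45
position: [0.4306, 0.3737, 0.1595]
ee_rot: [0.0, 0.757, 0.653, 0.0]
contact_force: [-0.3, 0.2, 0.0]
width: 0.0509
gripper_force: 41.9
```

Request:
move_arm(steps=[0,0,0.002,0.006,-0.02,0,-0.1,0,0,0.004,0.019,-0.062,0,-0.1,0,0,0.006,0.032,-0.106,0,-0.1,0,0,0.008,0.046,-0.15,0,-0.1,0,0,0.01,0.06,-0.195,0,-0.1,0,0,0.012,0.074,-0.24,0,-0.1,0,0,0.014,0.088,-0.285,0,-0.1,0,0,0.016,0.102,-0.33,0,-0.1,0,0,0.018,0.116,-0.375,0,-0.1,0,0,0.019,0.13,-0.42,0,-0.1])

```text
clock: 46.45
position: [0.5611, -0.0482, 0.1585]
ee_rot: [0.001, 0.717, 0.697, 0.001]
contact_force: [0.5, 0.5, 0.0]
width: 0.051
gripper_force: 41.9
```

Request:
move_arm(steps=[0,0,0,0.01,-0.035,0,-0.1,0,0,0,0.019,-0.06,0,-0.1,0,0,0,0.024,-0.076,-0.01,-0.1,0,0,0,0.024,-0.08,-0.03,-0.1,0,0,0,0.024,-0.08,-0.06,-0.1,0,0,0,0.024,-0.08,-0.09,-0.1,0,0,0,0.024,-0.08,-0.108,-0.1,0,0,0,0.024,-0.08,-0.114,-0.1,0,0,0,0.024,-0.08,-0.114,-0.1,0,0,0,0.024,-0.08,-0.114,-0.1])

```text
clock: 47.45
position: [0.5854, -0.1262, 0.0443]
ee_rot: [0.001, 0.717, 0.697, 0.0]
contact_force: [0.2, 0.1, -0.8]
width: 0.0512
gripper_force: 41.9
```

Request:
move_arm(steps=[0,0,0,0,0,0,0.3,0,0,0,0,0,0,0.6,0,0,0,0,0,0,0.6,0,0,0,0,0,0,0.6,0,0,0,0,0,0.03,0.6,0,0,0,0,0,0.07,0.6,0,0,0,0,0,0.11,0.6,0,0,0,-0.03,0.03,0.12,0.3,0,0,0,-0.06,0.05,0.12,-0.34,0,0,0,-0.09,0.06,0.12,-0.34])

```text
clock: 48.45
position: [0.4936, -0.0649, 0.164]
ee_rot: [0.0, 0.717, 0.697, 0.001]
contact_force: [-0.5, 0.4, 0.1]
width: 0.0289
gripper_force: 0.0
```

Run:
```python
from c import *
s=manip.get_state(); print(s['position'],s['ee_rot'],s['contact_force'],s['width'])
b=grab('scene'); np.save('s.npy',b,allow_pickle=True)
a=grab('wrist');np.save('w.npy',a,allow_pickle=True)
im=np.zeros((600,800,3),np.uint8); im[:400,:640]=a['px']; im[400:,:320]=cv2.resize(b['px'][120:270,200:440],(320,200)); 
t=grab('top'); im[400:,320:800]=cv2.resize(t['px'][150:300,200:560],(480,200)); cv2.imwrite('pics/w8.png',im)
```

```text
[ 0.49364396 -0.06492012  0.16404516] [3.32700129e-04 7.16690358e-01 6.97391198e-01 5.80500193e-04] [-0.52985111  0.4115311   0.07031662] 0.02885626456484179
```

View pics/w8.png

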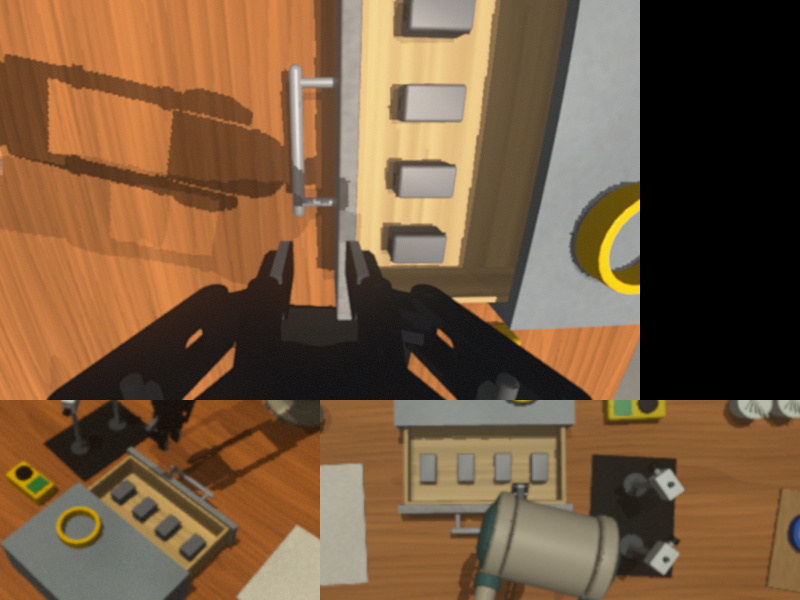

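All four cases lie in the drawer (wrist view, v 15, 102, 180 and 245), and both stands are upright. Next I'll push the bar shut with closed fingers.

Request:
move_arm(steps=[0,0,0,-0.035,0.02,0,-1,0,0,0,-0.07,0.04,0,-1,0,0,0,-0.085,0.046,0,-1,0,0,0,-0.085,0.046,-0.03,-1,0,0,0,-0.085,0.046,-0.07,-1,0,0,0,-0.085,0.046,-0.1,-1,0,0,0,-0.085,0.046,-0.114,-1,0,0,0,-0.08,0.046,-0.114,-1,0,0,0,-0.07,0.046,-0.114,-1,0,0,0,-0.06,0.046,-0.114,-1])

```text
clock: 49.6
position: [0.4377, -0.0209, 0.0504]
ee_rot: [0.002, 0.717, 0.697, 0.001]
contact_force: [0.2, 0.7, 0.2]
width: 0.0002
gripper_force: 0.0
```

Request:
move_arm(steps=[0,0,0,0.01,0,0,-1,0,0,0,0.022,-0.001,0,-1,0,0,0,0.035,-0.001,0,-1,0,0,0,0.048,-0.001,0,-1,0,0,0,0.061,-0.002,0,-1,0,0,0,0.074,-0.002,0,-1,0,0,0,0.087,-0.002,0,-1,0,0,0,0.1,-0.003,0,-1,0,0,0,0.112,-0.003,0,-1,0,0,0,0.122,-0.003,0,-1])

```text
clock: 50.6
position: [0.5588, -0.0232, 0.0499]
ee_rot: [0.001, 0.717, 0.697, 0.001]
contact_force: [-1.6, 0.7, 6.3]
width: -0.0
gripper_force: 2.4
```

Request:
move_arm(steps=[0,0,0,0.006,0,0,-1,0,0,0,0.012,0,0,-1,0,0,0,0.018,0,0,-1,0,0,0,0.024,0,0,-1,0,0,0,0.028,0,0,-1,0,0,0,0.03,0,0,-1,0,0,0,0.032,0,0,-1,0,0,0,0.034,0,0,-1,0,0,0,0.034,0,0,-1,0,0,0,0.034,0,0,-1])

```text
clock: 51.6
position: [0.5906, -0.0231, 0.049]
ee_rot: [-0.0, 0.717, 0.697, 0.0]
contact_force: [1.4, -0.8, -0.7]
width: -0.0001
gripper_force: 0.0
```

Run:
```python
from h import *
s=manip.get_state(); print(s['position'],s['contact_force'])
a=grab('wrist'); g=cv2.cvtColor(a['px'],cv2.COLOR_BGR2GRAY)
y0=.02
for x in (.58,.59,.60,.61,.62,.63,.64): print(x,proj(a,[[x,y0,.064]])[0].round(0), end=' ')
v=int(proj(a,[[.605,y0,.064]])[0][1]); print(v); u=np.arange(260,420,3)
hs=cv2.cvtColor(a['px'],cv2.COLOR_BGR2HSV)
print([(int(i),int(hs[v,i,1]),int(hs[v,i,2])) for i in u])
```

```text
[ 0.59059148 -0.02305168  0.04900974] [ 1.44057678 -0.8070842  -0.67614433]
0.58 [295. 182.] 0.59 [316. 181.] 0.6 [337. 181.] 0.61 [357. 180.] 0.62 [378. 179.] 0.63 [399. 179.] 0.64 [419. 178.] 180
[(260, 163, 125), (263, 162, 124), (266, 162, 121), (269, 162, 121), (272, 162, 124), (275, 164, 129), (278, 160, 132), (281, 159, 128), (284, 163, 128), (287, 159, 128), (290, 163, 125), (293, 156, 134), (296, 159, 138), (299, 161, 135), (302, 168, 220), (305, 163, 230), (308, 160, 234), (311, 165, 227), (314, 152, 138), (317, 156, 142), (320, 153, 130), (323, 140, 106), (326, 136, 103), (329, 156, 150), (332, 159, 194), (335, 160, 226), (338, 159, 228), (341, 134, 188), (344, 17, 148), (347, 15, 183), (350, 17, 211), (353, 7, 243), (356, 9, 234), (359, 16, 213), (362, 17, 195), (365, 126, 136), (368, 141, 136), (371, 130, 108), (374, 121, 99), (377, 127, 104), (380, 130, 108), (383, 130, 108), (386, 124, 107), (389, 126, 105), (392, 127, 104), (395, 135, 100), (398, 59, 91), (401, 21, 84), (404, 25, 82), (407, 25, 82), (410, 18, 83), (413, 18, 85), (416, 22, 81), (419, 22, 80)]
```

The bar is at x≈0.608, about 9 mm short of shut. I'm pushing slowly to the stop.

Request:
move_arm(steps=[0,0,0,0.002,0,0,-1,0,0,0,0.004,0,0,-1,0,0,0,0.006,0,0,-1,0,0,0,0.007,0,0,-1,0,0,0,0.008,0,0,-1,0,0,0,0.009,0,0,-1,0,0,0,0.01,0,0,-1,0,0,0,0.01,0,0,-1,0,0,0,0.01,0,0,-1,0,0,0,0.01,0,0,-1])

```text
clock: 52.65
position: [0.5981, -0.0232, 0.0491]
ee_rot: [-0.002, 0.717, 0.697, -0.002]
contact_force: [-6.1, -0.6, 2.8]
width: -0.0004
gripper_force: 3.6
```

Request:
move_arm(steps=[0,0,0,0.001,0,0,-1,0,0,0,0.001,0,0,-1,0,0,0,0.002,0,0,-1,0,0,0,0.002,0,0,-1,0,0,0,0.002,0,0,-1,0,0,0,0.002,0,0,-1,0,0,0,0.002,0,0,-1,0,0,0,0.002,0,0,-1,0,0,0,0.002,0,0,-1,0,0,0,0.002,0,0,-1])

```text
clock: 53.65
position: [0.5982, -0.0232, 0.0491]
ee_rot: [-0.003, 0.717, 0.697, -0.003]
contact_force: [-9.7, -1.0, 5.6]
width: 0.0003
gripper_force: 5.7
```

Force is rising with no more travel, so the drawer is at its stop. I'll back off, rise and verify.

Request:
move_arm(steps=[0,0,0,-0.01,0,0,-1,0,0,0,-0.03,0,0,-1,0,0,0,-0.06,0,0.01,-1,0,0,0,-0.09,0,0.04,-1,0,0,0,-0.12,0,0.08,-1,0,0,0,-0.15,0,0.12,-1,0,0,0,-0.18,0,0.16,-1,0,0,0,-0.2,0,0.2,-1,0,0,0,-0.2,0,0.2,-1,0,0,0,-0.2,0,0.2,-1])

```text
clock: 54.65
position: [0.4037, -0.0235, 0.2506]
ee_rot: [0.002, 0.717, 0.697, 0.002]
contact_force: [-0.0, -0.3, 0.1]
width: 0.0
gripper_force: 0.0
```

Run:
```python
from h import *
s=manip.get_state(); print(s['position'],s['contact_force'])
for n in('top','scene'):
    b=grab(n); a0=np.load(n+'0.npy',allow_pickle=True).item()
    hs=cv2.cvtColor(b['px'],cv2.COLOR_BGR2HSV); h0=cv2.cvtColor(a0['px'],cv2.COLOR_BGR2HSV)
    def yel(h): 
        m=cv2.inRange(h,(20,150,120),(35,255,255)); k,l,st,c=cv2.connectedComponentsWithStats(m); return [c[i].round(1).tolist() for i in range(1,k) if st[i,4]>60]
    print(n,'yellow',yel(h0),yel(hs))
    if n=='top':
        hw=(hs[...,1]<70)&(hs[...,2]>75)
        ys,xs=np.where(hw[180:210,303:318]); 
        rows=hw[165:215,309:315].mean(1); print('handle rows',[(165+i,round(float(r),1)) for i,r in enumerate(rows) if r>.3])
        m=((hs[...,1]<70)&(hs[...,2]>120)).astype(np.uint8); k,l,st,c=cv2.connectedComponentsWithStats(m[190:290,400:490])
        print('stand tops',[(st[i,4],ray(b,c[i]+[400,190],.192)[0].round(3)) for i in range(1,k) if st[i,4]>60])
        for v in (191,192,193,190): print(v,ray(b,[(311,v)],.066).round(4))
    else:
        print('diff cup', cv2.absdiff(b['px'][295:330,370:402],a0['px'][295:330,370:402]).mean())
```

```text
[ 0.40371041 -0.0234681   0.25064769] [-0.02767575 -0.28490586  0.06616425]
top yellow [[351.7, 132.6], [438.5, 152.2]] [[351.6, 132.6], [438.6, 152.2]]
handle rows [(165, 1.0), (166, 1.0), (167, 1.0), (168, 1.0), (169, 1.0), (170, 1.0), (171, 1.0), (172, 1.0), (173, 1.0), (174, 1.0), (175, 1.0), (188, 1.0), (189, 1.0), (190, 1.0), (191, 1.0)]
stand tops [(np.int32(281), array([ 0.547, -0.318,  0.192])), (np.int32(280), array([ 0.426, -0.305,  0.192]))]
191 [[0.6116 0.0111 0.066 ]]
192 [[0.6091 0.0112 0.066 ]]
193 [[0.6066 0.0113 0.066 ]]
190 [[0.6141 0.011  0.066 ]]
scene yellow [[221.2, 180.1], [258.4, 213.7]] [[221.1, 180.1], [258.5, 213.7]]
diff cup 2.6217261904761906
```

The bar is back at x≈0.615 with no gap at the drawer front. Both stands are upright on the pad and the bystanders haven't moved, so I'm handing in.

```bash
python3 -c "
from h import *
print(manip.sign_off())"
```

```text
the job is handed in; nothing more can be done
None
```

Job handed in at about 55 s of the 210 s allowed, with no verdict returned: both probe stands are upright on the rubber pad, all four cases are in the drawer, which is pushed to its stop, and the tape, cup and meter look unmoved in the images.

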